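# Turn the back-to-front guard door on its lift-off hinge

### The job

The small guard door on the bench frame was hung back to front, with its yellow face to the rear. Pull the sprung hinge pin up until it stays up, take the door out, turn it about and hang it again on the same hinge, fully down and shut against the stop with the yellow face to the front, then push the pin fully home. Do not let the door fall over, and leave the vial, stamp and bottle standing where they are.

Things in the scene. Friction and masses are not known exactly. Their poses are not given: they have to be found in the camera images.
- frame: Grey fixture fixed to the bench; origin under the middle between hinge_cup and free_rest, on the table. Axes: -x its front (robot side, open), +x rear, +y hinge side, z up. Base plate 6 mm thick, x -75 to 60 mm, y +-98 mm. A post behind the cup (x 33 to 59, y 65 to 95 mm) carries the header. With the pin up, the door is lifted 10 to 30 mm, drawn out forwards, and put back the same way.
- hinge_cup (a point): Centre of the hinge cup's floor, 6 mm above the table, at y = +75 mm in the frame; axes as the frame. A square pocket, 38 x 38 mm inside, walls 5 mm thick and 10 mm high above the plate (tops 16 mm above the table); the door's foot stands in it.
- free_rest (a point): Point on top of the base plate (6 mm above the table) 150 mm from hinge_cup towards -y, where the door's free foot stands when shut; axes as the frame. A stop, 50 mm tall, stands behind it (face 18 mm behind this point); the door swings open to the front (-x).
- header_end (a point): Free end of the header bar, underside, 140 mm above the table (30 mm above the seated door's top); axes as the frame. The bar is 28 mm deep (x +-14 mm), 16 mm thick, and runs from here 100 mm to +y, over the hinge cup and half the door. So in the frame the door can be gripped from above only at the end away from the hinge.
- door: Loose rigid door, 0.16 kg, 178 mm long, 104 mm tall: aluminium panel 10 mm thick between two round uprights 150 mm apart, each with a round foot (32 mm across, chamfered) below and a square block on top. Stands by itself on level ground. Origin under the foot below block_1; z up, -y to block_2, +x the yellow side (black panel in it), -x bare metal. Starts 0 to 0.3 rad open, yellow to the rear.
- block_1 (a point): Centre of the steel block (28 x 28 mm, 30 mm tall, sides square to the door) topping the door end that starts in the hinge cup; axes as the door. It is the grip: 89 mm above the foot's underside, top at 104 mm; in its top a hole 16 mm wide, 25 mm deep for the pin. At the end it stands over free_rest.
- block_2 (a point): Centre of the like block at the door's other end, 150 mm from block_1; free end at the start. When the job is done this end stands in the hinge cup, under the pin.
- pin_knob (a point): Centre of the red knob (24 mm in diameter, 26 mm tall) on the hinge pin, straight above the hinge cup. Home, it is 182 mm above the table, 26 mm above the header's top; pulled up fully it is 46 mm higher. The pin is 8 mm thick, with a tapered tip.
- hinge_pin (a joint): Height of the pin, m: 0 home (tip about 18 mm down in the block's hole), 0.046 fully up (clear of the door, tip 2 mm below the header underside). An over-centre spring (8 N at most) drives it home from below half way (0.023) and up from above half way, where it stays up; pull the knob up, push it down.
- vial: Loose capped vial, 31 mm in diameter, 62 mm tall, standing in front of the frame; origin at the centre of its underside. Bystander.
- stamp: Loose wooden hand stamp, 37 x 48 mm, 74 mm tall, standing in front of the frame; origin at the centre of its underside. Bystander.
- bottle: Loose white bottle with a blue cap, 60 mm in diameter, 155 mm tall, at the back, left of the sealer; origin at the centre of its underside. Bystander.

How it is judged:
By the outcome, as a careful person would: the job done as asked, in the order asked, and still so for the second after the job is handed in, with the robot touching nothing.
It also fails if it takes over 67 s, if anything falls off the work surface, if the arm or the gripper's body presses on something with over 40 N, if the wrist force passes 120 N, or if a joint passes its speed limit or range.

### The arm

A 7-joint arm with a two-finger parallel gripper is mounted at the origin on the work surface; the furniture and walls round the work are solid. World frame = base frame: x ahead of the robot, y to its left, z up, the work surface at z = 0. Lengths are in m, angles in rad, forces in N, time in s.
With the tool pointing down it reaches from about 0.425 to 0.875 m from the base axis. Payload 4.7 kg.
Tool frame: the origin (TCP) lies midway between the tips of the shut fingers; the grasp point (between the pads) lies arm.tcp_to_grasp behind it (arm.tcp_to_grasp is the distance from the TCP to the grasp point, in m); z points along the fingers, x is the direction in which the jaws open and shut, and the axes are right-handed (so a half turn about z gives the same grasp; the last joint's range is limited). The gripper opens to 85 mm and grips with 20 to 120 N. Pads are 22 mm wide; open, the fingers measure 114 mm over their backs; the gripper's body (76 mm by 85 mm) begins 54 mm behind the grasp point. The pads swing forward as they close: fully open they stand 13 mm farther back than shut.
Start: joints at [1.12, 0.321, -0.07, 1.45, 0.023, 1.371, -0.057], TCP at [0.291, -0.581, 0.231] pointing down, gripper open.
Joint ranges: [-2.86, 2.86], [-0.3, 2.09], [-1.38, 1.24], [0.06, 2.45], [-1.56, 4.7], [0.09, 2.05], [-2.69, 2.69]. Speed limits (rad/s): [2.57, 2.57, 3.14, 3.14, 3.14, 3.14, 3.14].

### API

Orientations are given as a 3x3 rotation matrix whose columns are the frame's x, y, z axes.
In Python, from cell import arm, snapshot, camera_model, hand_in gives the robot as it stands. The module is installed in compiled form; this text tells all that it offers.
- The arm moves only by the tool apply_moves, never from a script. Its argument "rows" is a list that holds one entry, the list of rows, each a list of 7 numbers: the shift along the tool's x, y, z in mm, then the turn, a rotation vector about the tool's x, y, z in rad, then the opening, from 0 (shut) to 1 (fully open). A call has 1 to 10 rows; each row is the pose to reach, as a shift and turn from the pose measured when the call began, along the tool's axes at that moment; what a row does not reach only later rows make up. A row lasts 1/8 s, in which the tool goes at most 62.5 mm and 10.7 degrees, less where a joint would pass 70% of its speed; a pose out of reach is approached as far as the arm can. A call with a gripper value outside its range is refused whole. The fingers move at their own pace and stop on an object; "grip_force" is the grip in N (left out, the last holds). Time passes only in rows, so rows that repeat a pose let the fingers close. It gives the time, the measured TCP pose, the force and the opening at its end, in the units of the state.
- arm.read_state(): the state, without advancing time (a new reading comes with each control period).
- snapshot(name): name is "scene" or "top" or "wrist"; returns the picture (480x640x3 uint8, red, green, blue); there is no depth.
- camera_model(name): a dict with "mtx" (3x3 intrinsics, pixels), "k1" (the pictures are not rectified: a ray, as slopes to the right and down, at radius r is drawn at 1 + k1 r^2 times it, then the intrinsics apply), "eye" and "attitude" of the camera in the world. Camera axes: x right, y down, z forward; pixel columns grow to the right and rows downward; lengths in m; the calibration is good to about 2 mm. A picture is of the moment at which its call begins: read the wrist's pose just before it. camera_model takes no time and is no camera call; for the wrist camera it gives the pose at the moment of the call.
- hand_in(): hands the job in, once; it reports no verdict.
The state is a dict: "t": time; "q": joint angles; "joint_velocities": joint speeds; "joint_torque": joint torques, N m; "ee_pos": TCP position; "ee_rot": TCP orientation; "contact_force": force on the tool from outside, world axes, zero at the start; "torque": the same for the moment, N m; "opening": finger opening in m.
Only numpy, scipy, OpenCV 4.12 (cv2) and the standard library are available. Lean on these libraries where they do the work, as an engineer would, in place of code of your own. Each camera call takes 0.05 s, during which the arm holds its last target.

## Working session

There is one attempt and no reset: what is moved stays moved. The work goes in short steps, Python scripts to look and compute and a tool call to move; the robot and the scene stay as the last step left them, time stands still between calls to the robot, and variables do not carry over. Pictures are saved under pics/ and viewed, and the job is handed in when it is done.

Besides the shell and the picture viewer there is one more tool, called after ">>>" by a JSON object that holds its "api" and its "payload", one argument or row to a line. apply_moves: Moves the arm, as the interface text tells. Its arguments: {"type":"object","properties":{"rows":{"type":"array"},"grip_force":{"type":"number"}},"required":["rows"]}

```bash
mkdir -p pics; ls
python3 - <<'E'
from cell import arm, snapshot, camera_model
import cv2
s=arm.read_state(); print({k:(v if not hasattr(v,'round') else v) for k,v in s.items()})
print(arm.tcp_to_grasp)
for n in ("scene","top","wrist"):
    m=camera_model(n); print(n,m)
    cv2.imwrite(f"pics/{n}0.png",snapshot(n)[:,:,::-1])
E
```

```text
pics
{'t': 0.0, 'q': array([ 1.12006916,  0.32183063, -0.070065  ,  1.45166109,  0.02259782,
        1.37079095, -0.05688587]), 'joint_velocities': array([ 0.00054354, -0.00215682,  0.00088606,  0.00169162, -0.00214704,
        0.00142054,  0.00139762]), 'joint_torque': array([ 8.61757981e-04, -4.93576205e+01, -3.81390732e-01, -3.14335799e+01,
        1.31777689e-02,  1.13308767e-02, -1.96706600e-05]), 'ee_pos': array([ 0.29108302, -0.58058828,  0.23022537]), 'ee_rot': array([[ 4.48289973e-01, -8.93887695e-01, -9.42720857e-04],
       [-8.93886171e-01, -4.48290953e-01,  1.65357133e-03],
       [-1.90072029e-03,  1.01405692e-04, -9.99998188e-01]]), 'contact_force': array([0.55241141, 0.08279774, 0.30349071]), 'torque': array([ 0.02944105,  0.01812109, -0.0025155 ]), 'opening': 0.08560589376436777}
0.0187
scene {'mtx': array([[434.03162906,   0.        , 324.61515287],
       [  0.        , 434.03162906, 235.87148386],
       [  0.        ,   0.        ,   1.        ]]), 'k1': 0.032624693610653455, 'eye': array([0.111923  , 0.49731569, 0.59206253]), 'attitude': array([[-0.77685028, -0.
[... 239 characters left out ...]
    [  0.        ,   0.        ,   1.        ]]), 'k1': -0.12060224478730015, 'eye': array([ 0.41726523, -0.04272945,  1.04805329]), 'attitude': array([[ 0.01506854, -0.99123482,  0.13124963],
       [-0.99982934, -0.01353427,  0.01257399],
       [-0.0106874 , -0.1314167 , -0.99126961]])}
wrist {'mtx': array([[410.67444796,   0.        , 321.9388976 ],
       [  0.        , 410.67444796, 233.9450692 ],
       [  0.        ,   0.        ,   1.        ]]), 'k1': 0.012344492255328103, 'eye': array([ 0.35692691, -0.54830478,  0.37341503]), 'attitude': array([[ 0.44844486, -0.8551569 , -0.26000745],
       [-0.89380473, -0.43009402, -0.12701278],
       [-0.00321179,  0.28935412, -0.95721674]])}
```

View pics/scene0.png

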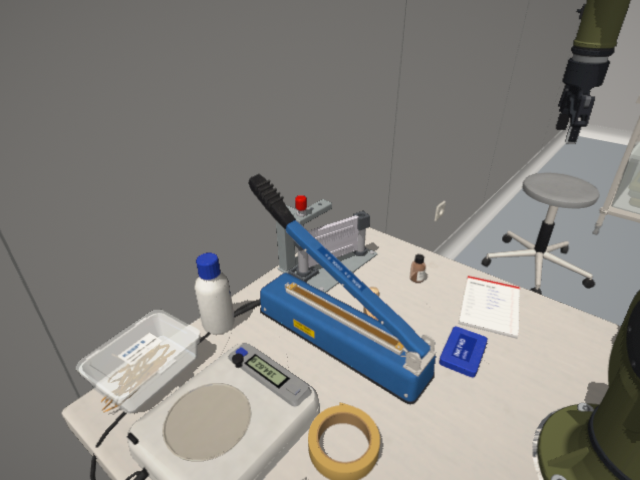

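View pics/top0.png

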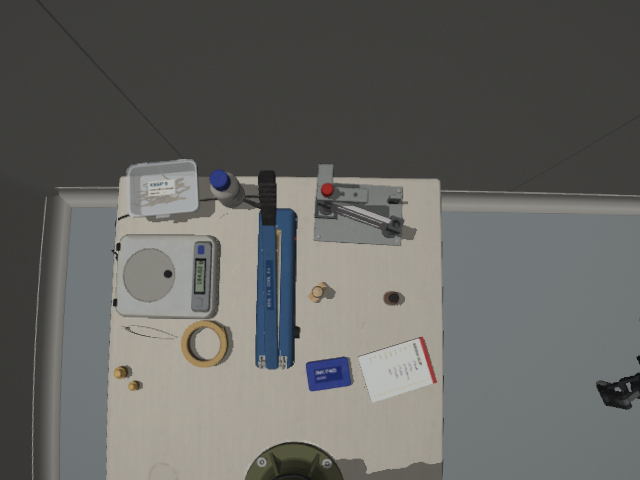

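View pics/wrist0.png

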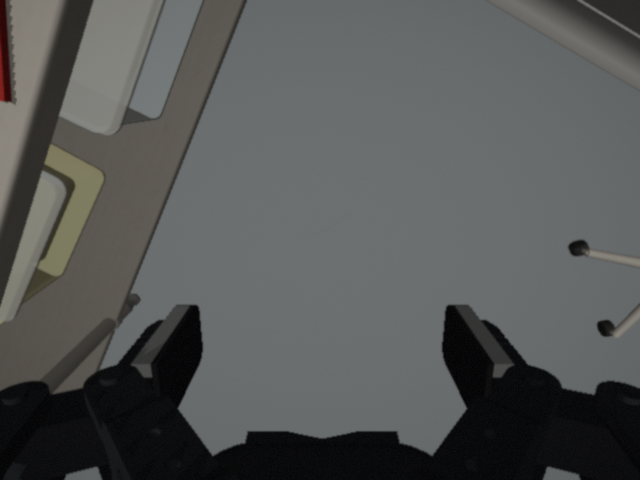

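```bash
cat > h.py <<'E'
import numpy as np, cv2
from cell import arm, snapshot, camera_model
def ray(m,uv):
    K=m['mtx']; d=np.array([(uv[0]-K[0,2])/K[0,0],(uv[1]-K[1,2])/K[1,1]])
    p=d.copy()
    for _ in range(20): p=d/(1+m['k1']*(p@p))
    v=m['attitude']@np.array([p[0],p[1],1.]); return np.array(m['eye']),v/np.linalg.norm(v)
def plane(m,uv,z):
    o,v=ray(m,uv); return o+v*(z-o[2])/v[2]
def proj(m,P):
    c=np.array(m['attitude']).T@(np.asarray(P,float)-m['eye']); p=c[:2]/c[2]; p=p*(1+m['k1']*(p@p))
    K=m['mtx']; return np.array([K[0,0]*p[0]+K[0,2],K[1,1]*p[1]+K[1,2]])
def tri(obs):
    A=np.zeros((3,3));b=np.zeros(3);L=[]
    for m,uv in obs:
        o,v=ray(m,uv);P=np.eye(3)-np.outer(v,v);A+=P;b+=P@o;L.append((o,P))
    x=np.linalg.solve(A,b); return x,[float(np.linalg.norm(P@(x-o))) for o,P in L]
def crop(img,x0,y0,x1,y1,s,name):
    cv2.imwrite(name,cv2.resize(img[y0:y1,x0:x1],None,fx=s,fy=s,interpolation=cv2.INTER_CUBIC)[:,:,::-1])
def snap(n):
    m=camera_model(n); return snapshot(n),m
E
python3 - <<'E'
from h import *
t=cv2.imread('pics/top0.png')[:,:,::-1]; s=cv2.imread('pics/scene0.png')[:,:,::-1]
crop(t,250,150,430,270,4.4,'pics/top0c.png'); crop(s,230,160,400,300,4.4,'pics/scene0c.png')
for n,im in(('top',t),('scene',s)):
    m=camera_model(n)
    h=cv2.cvtColor(im.copy(),cv2.COLOR_RGB2HSV)
    r=((h[:,:,0]<8)|(h[:,:,0]>172))&(h[:,:,1]>180)&(h[:,:,2]>80)
    nn,l,st,c=cv2.connectedComponentsWithStats(r.astype(np.uint8))
    for i in range(1,nn):
        if st[i,4]>30: print(n,st[i],c[i],plane(m,c[i],.182))
E
```

```text
top [322 184  11  11  97] [326.83505155 189.        ] [ 0.62458261 -0.05785007  0.182     ]
scene [295 196  11  14 134] [300.48507463 202.34328358] [ 0.62783808 -0.06149977  0.182     ]
```

```bash
echo
```

```text
(no output)
```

View pics/top0c.png

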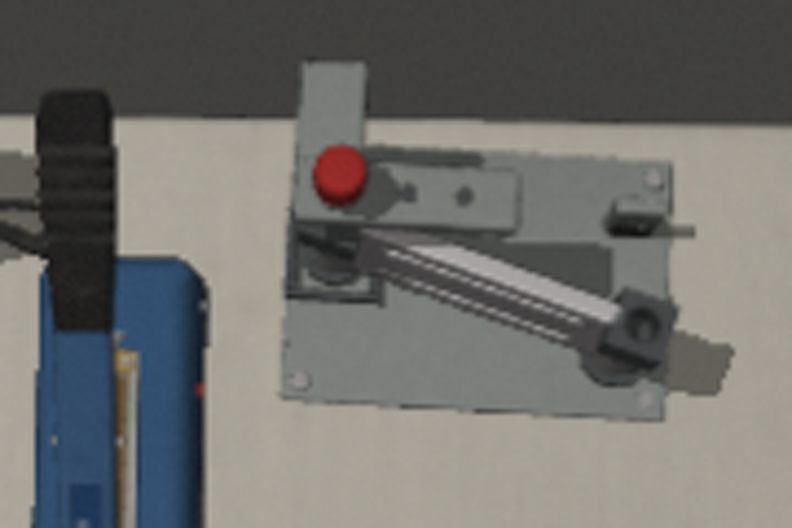

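View pics/scene0c.png

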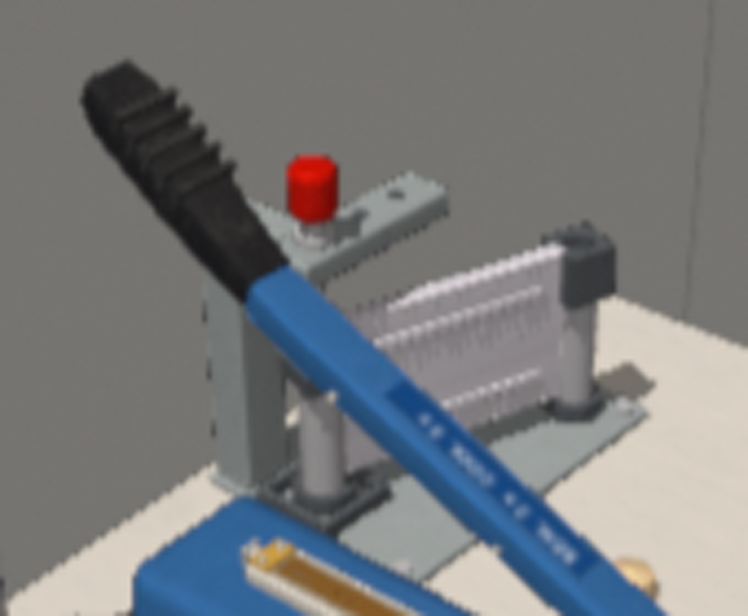

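Run:
```python
from h import *
T=camera_model('top');S=camera_model('scene')
tp=lambda c:(250+c[0]/4.4,150+c[1]/4.4)
sp=lambda c:(230+c[0]/4.4,160+c[1]/4.4)
for n,c,z in [('FL',(281,400),.006),('FR',(663,420),.006),('RR',(672,160),.006),('knobtop',(340,173),.195),('hdr end front',(517,232),.156),('hdr end rear',(521,172),.156),('post rear L',(302,62),.156),('hdr front L',(293,217),.156),
 ('blk2 hole',(643,322),.110),('blk2 NE',(676,307),.11),('blk2 N',(626,288),.11),('blk2 W',(606,343),.11),('blk2 S',(660,365),.11),('hinge foot',(330,265),.02)]:
    print(n,plane(T,tp(c),z).round(4))
print('knob tri',tri([(T,tp((340,175))),(S,sp((313,189)))]))
print('blk2 tri',tri([(T,tp((643,322))),(S,sp((582,240)))]))
# handle tip: top view (75,92)-(75,330); scene tip (125,68)
print('handle tip',tri([(T,tp((75,100))),(S,sp((105,85)))]))
print('handle black/blue',tri([(T,tp((85,330))),(S,sp((268,280)))]))
```

```text
FL [ 0.5479 -0.0333  0.006 ]
FR [ 0.5404 -0.227   0.006 ]
RR [ 0.6755 -0.2333  0.006 ]
knobtop [ 0.6209 -0.0584  0.195 ]
hdr end front [ 0.6048 -0.1371  0.156 ]
hdr end rear [ 0.6318 -0.1389  0.156 ]
post rear L [ 0.6806 -0.0418  0.156 ]
hdr front L [ 0.6101 -0.0387  0.156 ]
blk2 hole [ 0.5732 -0.1999  0.11  ]
blk2 NE [ 0.5804 -0.2152  0.11  ]
blk2 N [ 0.589  -0.1922  0.11  ]
blk2 W [ 0.5632 -0.1827  0.11  ]
blk2 S [ 0.5534 -0.2075  0.11  ]
hinge foot [ 0.6151 -0.0571  0.02  ]
knob tri (array([ 0.62299032, -0.05848896,  0.18349013]), [0.00029097981456372904, 0.0002909798145636991])
blk2 tri (array([ 0.57238684, -0.19983975,  0.1119658 ]), [0.0006027575018269128, 0.0006027575018268989])
handle tip (array([0.63194838, 0.04681758, 0.27043683]), [0.001645672844698546, 0.0016456728446985725])
handle black/blue (array([0.55071848, 0.04607106, 0.21248501]), [0.001179174659376897, 0.0011791746593768438])
```

```bash
cat >> h.py <<'E'
from scipy.spatial.transform import Rotation as Ro
def tgt(ang): # tool x at world angle ang, z down
    c,s=np.cos(ang),np.sin(ang); return np.array([[c,s,0],[s,-c,0],[0,0,-1.]])
def go(p,ang=None):
    s=arm.read_state(); R=s['ee_rot']
    d=R.T@(np.asarray(p)-s['ee_pos'])*1000
    Rt=R if ang is None else tgt(ang)
    w=Ro.from_matrix(R.T@Rt).as_rotvec()
    print('t',round(s['t'],2),'pos',s['ee_pos'].round(4),'ang',round(float(np.arctan2(R[1,0],R[0,0])),3),'F',s['contact_force'].round(1),'op',round(s['opening'],4),'q7',round(s['q'][6],2))
    print('  shift',d.round(1),'rot',w.round(3))
E
python3 - <<'E'
from h import *
T=camera_model('top')
print('vial',plane(T,(393,298),.06),'stamp',plane(T,(318,293),.07), 'edge R',plane(T,(440,300),0),'rear',plane(T,(380,178),0),'sealer right',plane(T,(296,250),.05))
go([.623,-.0585,.30],1.528)
E
```

```text
vial [ 0.42336048 -0.20066281  0.06      ] stamp [ 0.43168757 -0.04399887  0.07      ] edge R [ 0.42014943 -0.31546744  0.        ] rear [ 0.69575524 -0.18241633  0.        ] sealer right [0.52239367 0.00405707 0.05      ]
t 0.15 pos [ 0.2912 -0.5807  0.2304] ang -1.106 F [-0.5 -0.1  0.4] op 0.0854 q7 -0.06
  shift [-318.1 -530.7  -69.1] rot [-2.000e-03  1.000e-03 -2.634e+00]
```

>>> {"api": "apply_moves", "payload": {
  "rows": [
    [[-318,-531,-69,0,0,-2.634,1],[-318,-531,-69,0,0,-2.634,1],[-318,-531,-69,0,0,-2.634,1],[-318,-531,-69,0,0,-2.634,1],[-318,-531,-69,0,0,-2.634,1],[-318,-531,-69,0,0,-2.634,1],[-318,-531,-69,0,0,-2.634,1],[-318,-531,-69,0,0,-2.634,1],[-318,-531,-69,0,0,-2.634,1],[-318,-531,-69,0,0,-2.634,1]]
  ],
  "grip_force": 60
}}

```text
t: 1.4
ee_pos: [0.624, -0.0568, 0.3]
ee_rot: [[0.714, 0.7, -0.0], [0.7, -0.714, 0.001], [0.001, -0.001, -1.0]]
contact_force: [-0.2, -0.5, 0.1]
opening: 0.0851
```

Run:
```python
from h import *
go([.623,-.0585,.30],1.528)
print(arm.read_state()['q'].round(2))
```

```text
t 1.4 pos [ 0.624  -0.0568  0.3   ] ang 0.775 F [-0.2 -0.5  0.1] op 0.0851 q7 0.7
  shift [-1.9  0.5  0. ] rot [-0.    -0.001 -0.753]
[ 0.54  0.31 -0.63  1.39  0.18  1.51  0.7 ]
```

>>> {"api": "apply_moves", "payload": {
  "rows": [
    [[-2,0,0,0,0,-0.3,1],[-2,0,0,0,0,-0.6,1],[-2,0,0,0,0,-0.753,1],[-2,0,0,0,0,-0.753,1],[-2,0,25,0,0,-0.753,1],[-2,0,50,0,0,-0.753,1],[-2,0,50,0,0,-0.753,1]]
  ]
}}

```text
t: 2.28
ee_pos: [0.6211, -0.0585, 0.2477]
ee_rot: [[0.043, 0.999, -0.005], [0.999, -0.043, 0.001], [0.001, -0.005, -1.0]]
contact_force: [-0.3, -0.1, 0.2]
opening: 0.0858
```

Run:
```python
from h import *
go([.623,-.0585,.163],1.528)
im,m=snap('wrist'); cv2.imwrite('pics/w1.png',im[:,:,::-1])
h=cv2.cvtColor(im,cv2.COLOR_RGB2HSV)
r=((h[:,:,0]<8)|(h[:,:,0]>172))&(h[:,:,1]>180)&(h[:,:,2]>80)
nn,l,st,c=cv2.connectedComponentsWithStats(r.astype(np.uint8))
for i in range(1,nn):
    if st[i,4]>100: print(st[i],c[i],plane(m,c[i],.19))
print('pred',proj(m,[.623,-.0585,.195]))
```

```text
t 2.27 pos [ 0.6211 -0.0585  0.2477] ang 1.528 F [-0.3 -0.1  0.2] op 0.0858 q7 1.42
  shift [ 0.   2.3 84.7] rot [-0.005 -0.001 -0.   ]
[ 298  244   43   41 1353] [319.11234294 264.16407982] [ 0.62396543 -0.06028057  0.19      ]
pred [322.47520784 265.7170305 ]
```

View pics/w1.png

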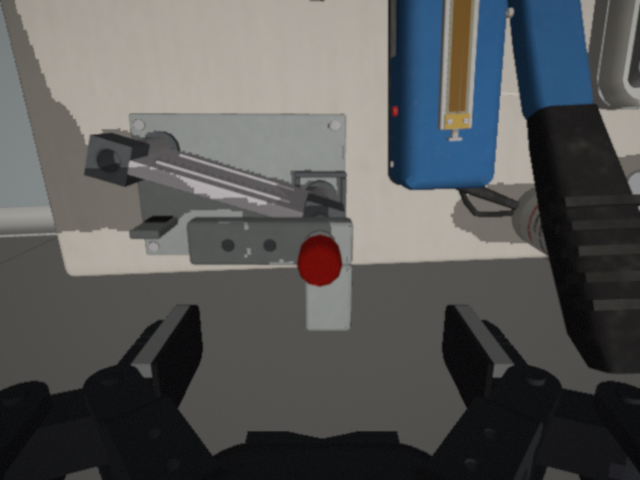

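>>> {"api": "apply_moves", "payload": {
  "rows": [
    [[-0.5,2,30,0,0,0,1],[-0.5,2,60,0,0,0,1],[-0.5,2,82,0,0,0,1],[-0.5,2,84,0,0,0,1],[-0.5,2,84,0,0,0,0],[-0.5,2,84,0,0,0,0],[-0.5,2,84,0,0,0,0],[-0.5,2,84,0,0,0,0]]
  ]
}}

```text
t: 3.32
ee_pos: [0.6243, -0.06, 0.1666]
ee_rot: [[0.044, 0.999, -0.001], [0.999, -0.044, -0.001], [-0.001, -0.001, -1.0]]
contact_force: [-0.8, -1.7, 4.0]
opening: 0.0218
```

Run:
```python
from h import *
go([.623,-.0595,.163+.047])
```

```text
t 3.33 pos [ 0.6243 -0.06    0.1666] ang 1.527 F [-0.8 -1.7  4. ] op 0.0218 q7 1.39
  shift [  0.4  -1.3 -43.4] rot [0. 0. 0.]
```

>>> {"api": "apply_moves", "payload": {
  "rows": [
    [[0,0,-8,0,0,0,0],[0,0,-20,0,0,0,0],[0,0,-32,0,0,0,0],[0,0,-43,0,0,0,0],[0,0,-47,0,0,0,0],[0,0,-47,0,0,0,0]]
  ]
}}

```text
t: 4.08
ee_pos: [0.6242, -0.06, 0.2128]
ee_rot: [[0.044, 0.999, -0.001], [0.999, -0.044, -0.0], [-0.0, -0.001, -1.0]]
contact_force: [2.8, -0.7, -8.1]
opening: 0.0215
```

Run:
```python
from h import *
go([.623,-.0595,.163+.047])
for n in ('scene','top'):
    im,m=snap(n)
    h=cv2.cvtColor(im,cv2.COLOR_RGB2HSV)
    r=((h[:,:,0]<8)|(h[:,:,0]>172))&(h[:,:,1]>180)&(h[:,:,2]>80)
    nn,l,st,c=cv2.connectedComponentsWithStats(r.astype(np.uint8))
    for i in range(1,nn):
        if st[i,4]>20: print(n,st[i],c[i])
    if n=='scene': crop(im,230,130,400,270,4.4,'pics/s2.png')
    print(proj(m,[.623,-.0595,.228]))
```

```text
t 4.08 pos [ 0.6242 -0.06    0.2128] ang 1.527 F [ 2.8 -0.7 -8.1] op 0.0215 q7 1.4
  shift [ 0.4 -1.2  2.8] rot [0. 0. 0.]
scene [300 174   6  15  71] [302.77464789 180.81690141]
[300.8826319 182.2738365]
[328.26390229 183.86478604]
```

View pics/s2.png

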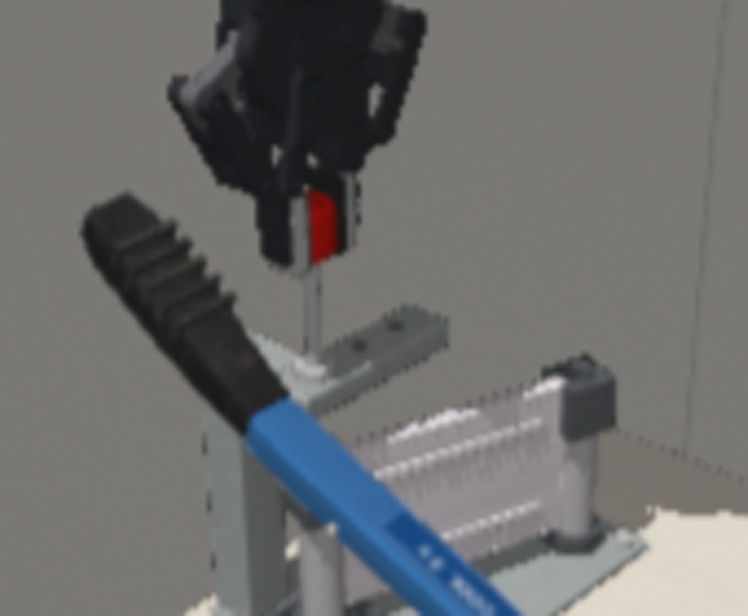

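>>> {"api": "apply_moves", "payload": {
  "rows": [
    [[0,0,0,0,0,0,1],[0,0,0,0,0,0,1],[0,0,0,0,0,0,1],[0,0,-15,0,0,0,1],[0,0,-50,0,0,0,1],[0,0,-90,0,0,0,1],[0,0,-90,0,0,0,1]]
  ]
}}

```text
t: 5.05
ee_pos: [0.6262, -0.0593, 0.3081]
ee_rot: [[0.044, 0.999, 0.006], [0.999, -0.044, -0.001], [-0.001, 0.007, -1.0]]
contact_force: [-0.6, 0.5, 0.4]
opening: 0.0856
```

Run:
```python
from h import *
for n in ('scene','top'):
    im,m=snap(n)
    h=cv2.cvtColor(im,cv2.COLOR_RGB2HSV)
    r=((h[:,:,0]<8)|(h[:,:,0]>172))&(h[:,:,1]>180)&(h[:,:,2]>80)
    nn,l,st,c=cv2.connectedComponentsWithStats(r.astype(np.uint8))
    for i in range(1,nn):
        if st[i,4]>20: print(n,st[i],c[i])
    print(proj(m,[.623,-.0595,.228]))
    if n=='scene': crop(im,230,130,400,270,4.4,'pics/s3.png')
    else: crop(im,250,150,430,270,4.4,'pics/t3.png')
im,m=snap('wrist'); cv2.imwrite('pics/w3.png',im[:,:,::-1])
go([.573,-.200,.20],-.338)
```

```text
scene [295 174  10  15 134] [299.61940299 181.3880597 ]
[300.8826319 182.2738365]
[328.26390229 183.86478604]
t 5.2 pos [ 0.6241 -0.06    0.3027] ang 1.527 F [-0.2  0.1  0.4] op 0.0853 q7 1.43
  shift [-142.   -44.7  102.9] rot [-1.000e-03  2.000e-03  1.865e+00]
```

View pics/s3.png

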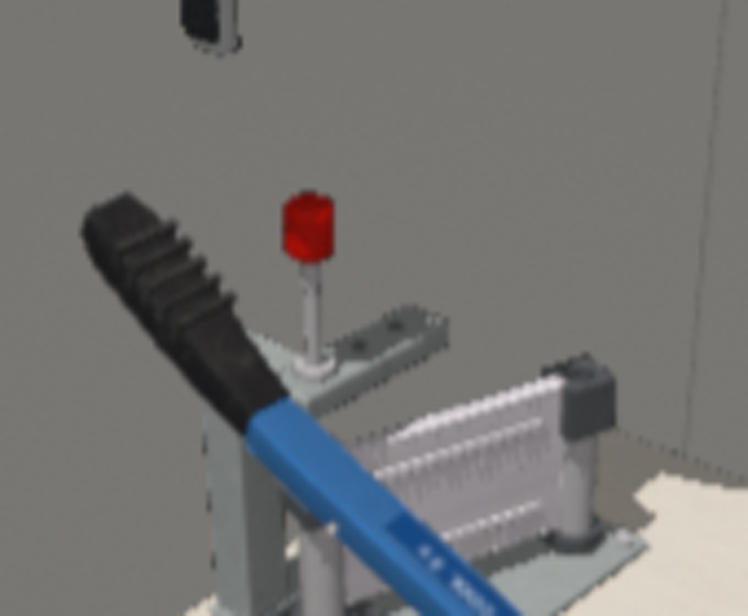

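View pics/w3.png

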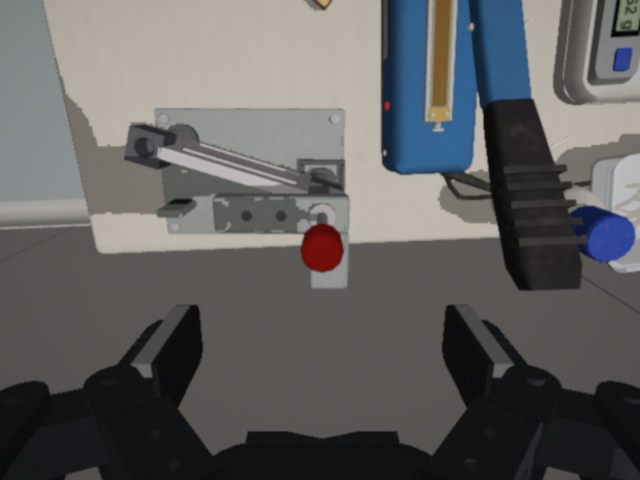

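>>> {"api": "apply_moves", "payload": {
  "rows": [
    [[-60,-18,0,0,0,0.18,1],[-110,-35,0,0,0,0.36,1],[-142,-45,0,0,0,0.54,1],[-142,-45,10,0,0,0.72,1],[-142,-45,20,0,0,0.9,1],[-142,-45,30,0,0,1.08,1],[-142,-45,45,0,0,1.26,1],[-142,-45,60,0,0,1.44,1],[-142,-45,70,0,0,1.62,1],[-142,-45,80,0,0,1.8,1]]
  ],
  "grip_force": 100
}}

```text
t: 6.45
ee_pos: [0.5718, -0.1998, 0.2211]
ee_rot: [[0.961, -0.275, -0.004], [-0.275, -0.961, 0.0], [-0.004, 0.001, -1.0]]
contact_force: [-0.1, 0.0, 0.3]
opening: 0.085
```

Run:
```python
from h import *
go([.573,-.200,.20],-.338)
im,m=snap('wrist'); cv2.imwrite('pics/w4.png',im[:,:,::-1])
print(proj(m,[.573,-.200,.11]))
```

```text
t 6.45 pos [ 0.5718 -0.1998  0.2211] ang -0.279 F [-0.1  0.   0.3] op 0.085 q7 -0.08
  shift [ 1.3 -0.2 21.1] rot [0.001 0.004 0.059]
[325.00017034 228.63982461]
```

View pics/w4.png

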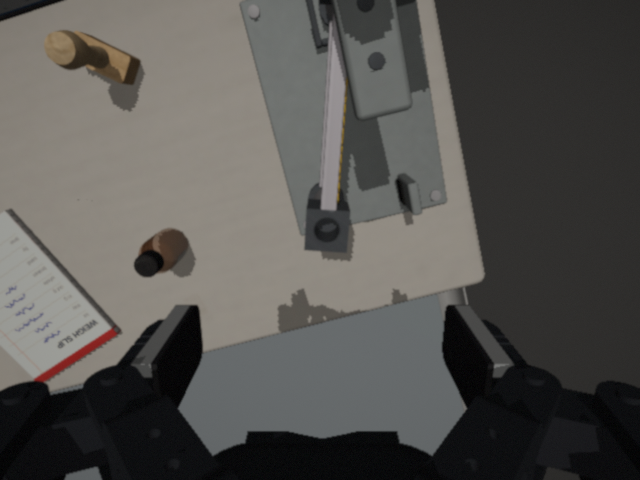

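Run:
```python
from h import *
im=cv2.imread('pics/w4.png')[:,:,::-1]; m=camera_model('wrist')
crop(im,280,0,460,270,2.2,'pics/w4c.png')
print('hole',plane(m,(327,230),.11))
```

```text
hole [ 0.57316104 -0.20057688  0.11      ]
```

View pics/w4c.png

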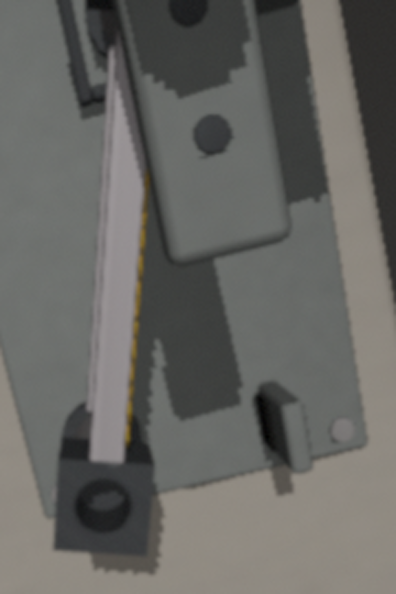

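Run:
```python
from h import *
m=camera_model('wrist')
f=lambda c:(280+c[0]/2.2,c[1]/2.2)
for a,b in [((93,462),(109,50)),((123,462),(143,190)),((54,549),(147,555)),((60,458),(153,463))]:
    A,B=plane(m,f(a),.108),plane(m,f(b),.108); d=B-A; print(A.round(4),B.round(4),np.degrees(np.arctan2(d[1],d[0])), np.linalg.norm(d))
a,b=plane(m,f((440-440+147,555)),.11),plane(m,f((147,555)),.11)
go([.573,-.2004,.076],-.338)
```

```text
[ 0.5738 -0.1876  0.108 ] [ 0.6078 -0.0855  0.108 ] 71.57320947658131 0.10752716084465458
[ 0.5821 -0.19    0.108 ] [ 0.6072 -0.1202  0.108 ] 70.19977434735631 0.07415959637012089
[ 0.5552 -0.2099  0.108 ] [ 0.5813 -0.2194  0.108 ] -20.018902958026327 0.02778998350822809
[ 0.565  -0.1838  0.108 ] [ 0.5904 -0.1927  0.108 ] -19.32361845851843 0.02693524434227882
t 6.5 pos [ 0.5711 -0.1996  0.2197] ang -0.284 F [-0.9 -0.2 -0.3] op 0.0852 q7 -0.08
  shift [3.000e+00 1.000e-01 1.436e+02] rot [0.001 0.007 0.054]
```

>>> {"api": "apply_moves", "payload": {
  "rows": [
    [[3,0,30,0,0,0.054,1],[3,0,70,0,0,0.054,1],[3,0,110,0,0,0.054,1],[3,0,142,0,0,0.054,1],[3,0,142,0,0,0.054,1],[3,0,142,0,0,0.054,0],[3,0,142,0,0,0.054,0],[3,0,142,0,0,0.054,0],[3,0,142,0,0,0.054,0],[3,0,142,0,0,0.054,0]]
  ]
}}

```text
t: 7.75
ee_pos: [0.5741, -0.2008, 0.0792]
ee_rot: [[0.943, -0.332, -0.004], [-0.332, -0.943, -0.0], [-0.004, 0.001, -1.0]]
contact_force: [0.5, -0.5, 5.3]
opening: 0.0267
```

Run:
```python
from h import *
go([.573,-.2004,.098],-.338)
im,m=snap('wrist'); cv2.imwrite('pics/w5.png',im[:,:,::-1])
```

```text
t 7.75 pos [ 0.5741 -0.2008  0.0792] ang -0.338 F [ 0.5 -0.5  5.3] op 0.0267 q7 -0.18
  shift [ -1.2   0.  -18.8] rot [ 0.001  0.004 -0.   ]
```

View pics/w5.png

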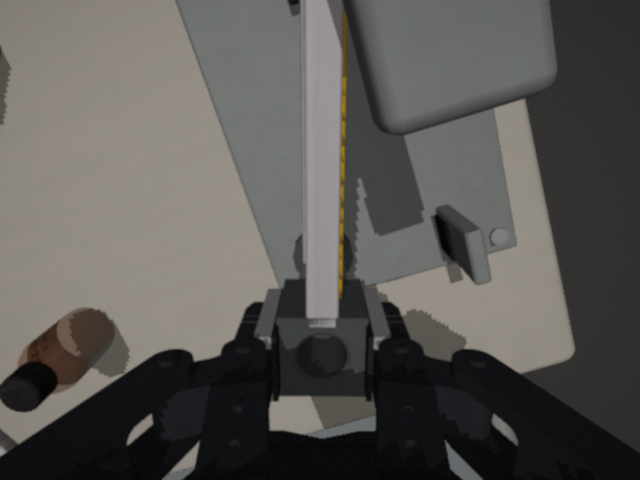

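>>> {"api": "apply_moves", "payload": {
  "rows": [
    [[0,0,-7,0,0,0,0],[0,0,-14,0,0,0,0],[0,0,-20,0,0,0,0],[0,0,-20,0,0,0,0]]
  ]
}}

```text
t: 8.3
ee_pos: [0.5745, -0.2008, 0.0997]
ee_rot: [[0.943, -0.332, -0.003], [-0.332, -0.943, -0.0], [-0.003, 0.001, -1.0]]
contact_force: [0.9, 0.6, -1.6]
opening: 0.0267
```

Run:
```python
from h import *
go([.573-.13,-.2,.099],-.338)
im,m=snap('scene'); crop(im,230,130,400,290,3.7,'pics/s6.png')
```

```text
t 8.3 pos [ 0.5745 -0.2008  0.0997] ang -0.338 F [ 0.9  0.6 -1.6] op 0.0267 q7 -0.17
  shift [-124.3   42.9    1.1] rot [ 0.001  0.003 -0.   ]
```

View pics/s6.png

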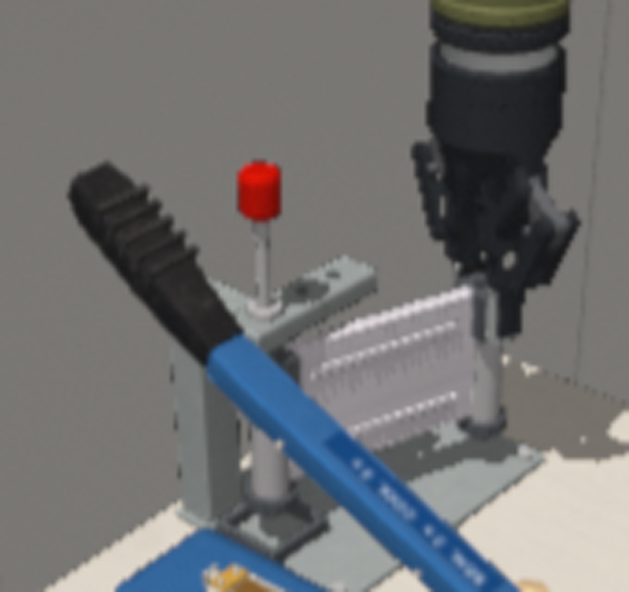

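>>> {"api": "apply_moves", "payload": {
  "rows": [
    [[-14,5,0,0,0,0,0],[-35,12,0,0,0,0,0],[-60,21,0,0,0,0,0],[-85,30,0,0,0,0,0],[-85,30,-5,0,0,0,0],[-85,30,-30,0,0,0,0],[-85,30,-70,0,0,0,0],[-85,30,-110,0,0,0,0],[-85,30,-155,0,0,0,0],[-85,30,-160,0,0,0,0]]
  ]
}}

```text
t: 9.6
ee_pos: [0.4868, -0.2012, 0.2636]
ee_rot: [[0.943, -0.331, 0.003], [-0.331, -0.943, -0.003], [0.004, 0.002, -1.0]]
contact_force: [0.1, 0.2, -2.4]
opening: 0.0262
```

Run:
```python
from h import *
go([.455,-.2,.26],-2.52)
im,m=snap('scene'); crop(im,230,100,480,300,3.,'pics/s7.png')
print(arm.read_state()['q'].round(2))
```

```text
t 9.6 pos [ 0.4868 -0.2012  0.2636] ang -0.338 F [ 0.1  0.2 -2.4] op 0.0262 q7 -0.02
  shift [-30.4   9.4   3.5] rot [-0.003 -0.004  2.182]
[ 0.76  0.06 -0.44  1.7   0.03  1.39 -0.02]
```

View pics/s7.png

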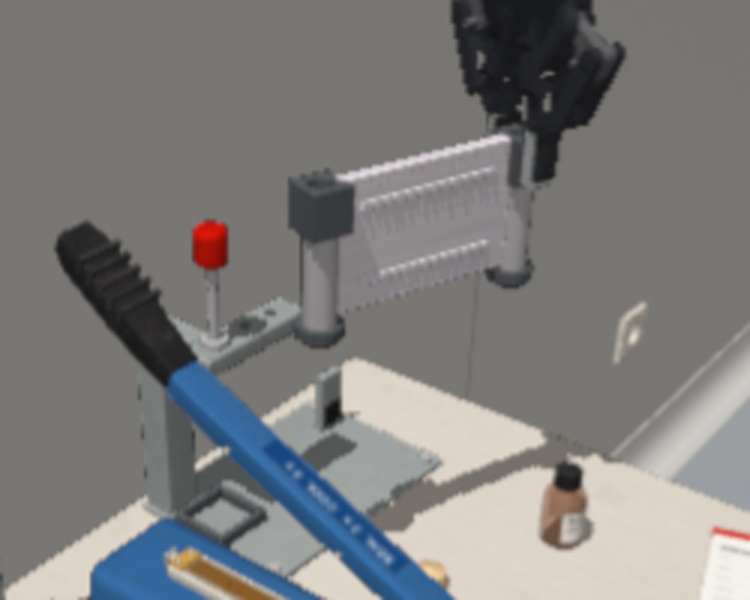

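>>> {"api": "apply_moves", "payload": {
  "rows": [
    [[-15,5,0,0,0,0.05,0],[-30,10,0,0,0,0.2,0],[-30,10,0,0,0,0.38,0],[-30,10,0,0,0,0.56,0],[-30,10,0,0,0,0.74,0],[-30,10,0,0,0,0.92,0],[-30,10,0,0,0,1.1,0],[-30,10,0,0,0,1.28,0],[-30,10,0,0,0,1.46,0],[-30,10,0,0,0,1.64,0]]
  ]
}}

```text
t: 10.9
ee_pos: [0.4524, -0.2001, 0.26]
ee_rot: [[-0.403, -0.915, -0.003], [-0.915, 0.403, -0.0], [0.002, 0.003, -1.0]]
contact_force: [0.1, -0.5, -2.6]
opening: 0.0266
```

Run:
```python
from h import *
go([.44,-.14,.26],-2.52)
im,m=snap('scene'); crop(im,230,100,480,300,3.,'pics/s8.png')
print(arm.read_state()['q'].round(2))
```

```text
t 10.9 pos [ 0.4524 -0.2001  0.26  ] ang -1.986 F [ 0.1 -0.5 -2.6] op 0.0266 q7 -1.62
  shift [-50.   35.6   0.1] rot [ 0.003 -0.002  0.534]
[ 0.79 -0.01 -0.42  1.77 -0.    1.38 -1.63]
```

View pics/s8.png

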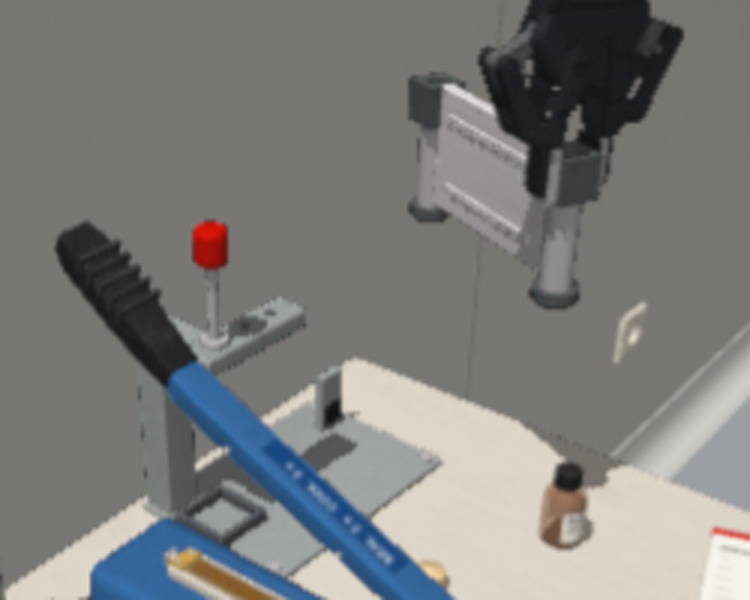

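>>> {"api": "apply_moves", "payload": {
  "rows": [
    [[-10,8,0,0,0,0.15,0],[-25,18,0,0,0,0.33,0],[-50,35,0,0,0,0.5,0],[-50,35,0,0,0,0.534,0],[-50,35,30,0,0,0.534,0],[-50,35,70,0,0,0.534,0],[-50,35,110,0,0,0.534,0],[-50,35,140,0,0,0.534,0],[-50,35,165,0,0,0.534,0],[-50,35,165,0,0,0.534,0]]
  ]
}}

```text
t: 12.2
ee_pos: [0.4374, -0.1404, 0.0926]
ee_rot: [[-0.816, -0.578, -0.009], [-0.578, 0.816, 0.002], [0.006, 0.007, -1.0]]
contact_force: [0.1, 0.3, -1.4]
opening: 0.0265
```

Run:
```python
from h import *
go([.44,-.14,.073],-2.52)
im,m=snap('scene'); crop(im,230,160,480,360,3.,'pics/s9.png')
im,m=snap('top'); crop(im,250,150,450,330,3.3,'pics/t9.png')
print(arm.read_state()['q'].round(2))
```

```text
t 12.2 pos [ 0.4374 -0.1404  0.0926] ang -2.525 F [ 0.1  0.3 -1.4] op 0.0265 q7 -2.3
  shift [-2.4 -1.3 19.6] rot [ 0.007 -0.006 -0.005]
[ 0.74  0.07 -0.5   2.04  0.04  1.04 -2.3 ]
```

View pics/s9.png

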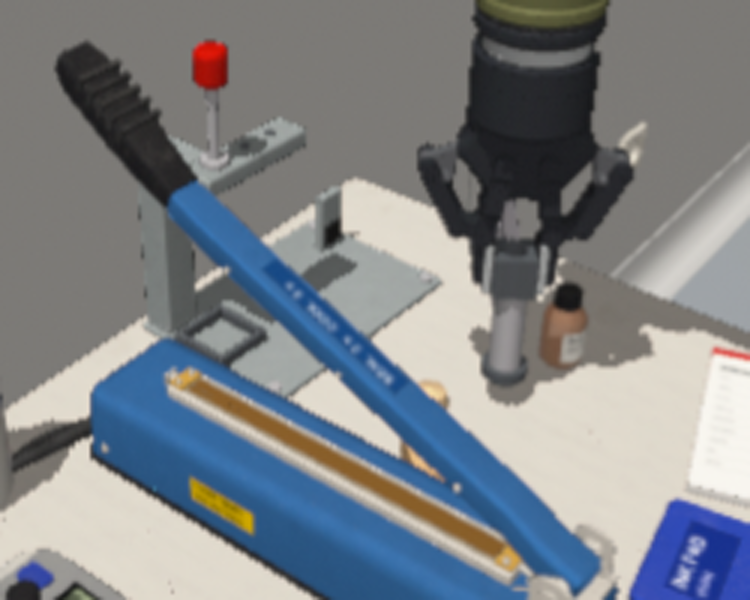

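View pics/t9.png

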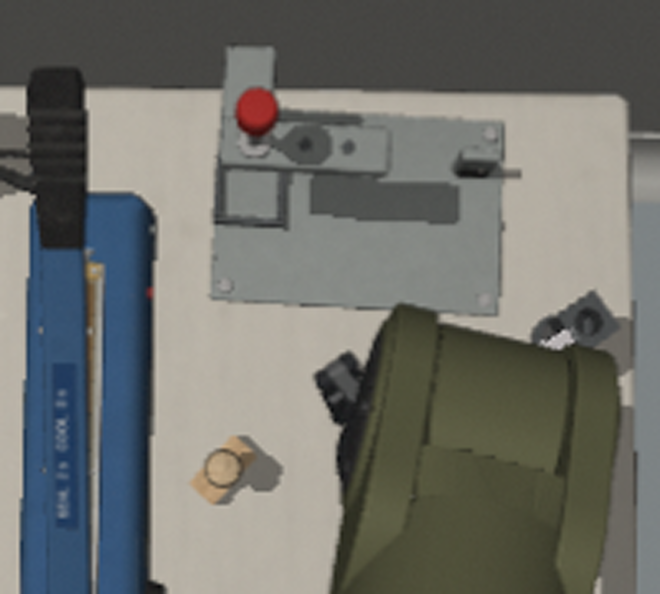

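>>> {"api": "apply_moves", "payload": {
  "rows": [
    [[-2,-1,8,0.007,-0.006,0,0],[-2,-1,14,0.007,-0.006,0,0],[-2,-1,18,0.007,-0.006,0,0],[-2,-1,19,0.007,-0.006,0,0]]
  ]
}}

```text
t: 12.8
ee_pos: [0.442, -0.1404, 0.076]
ee_rot: [[-0.816, -0.578, 0.005], [-0.578, 0.816, -0.002], [-0.003, -0.005, -1.0]]
contact_force: [0.4, 0.3, -1.6]
opening: 0.0269
```

Run:
```python
from h import *
go([.44,-.14,.073],-2.52)
```

```text
t 12.8 pos [ 0.442  -0.1404  0.076 ] ang -2.525 F [ 0.4  0.3 -1.6] op 0.0269 q7 -2.32
  shift [1.4 1.5 3. ] rot [-0.005  0.003 -0.005]
```

>>> {"api": "apply_moves", "payload": {
  "rows": [
    [[0,0,2,-0.003,0.002,0,0],[0,0,3,-0.003,0.002,0,0],[0,0,4,-0.003,0.002,0,0]]
  ]
}}

```text
t: 13.18
ee_pos: [0.4422, -0.1405, 0.0731]
ee_rot: [[-0.816, -0.578, 0.001], [-0.578, 0.816, -0.001], [-0.0, -0.002, -1.0]]
contact_force: [-4.6, 2.2, 12.7]
opening: 0.0269
```

>>> {"api": "apply_moves", "payload": {
  "rows": [
    [[0,0,-1,0,0,0,0.3],[0,0,-1,0,0,0,0.8],[0,0,-1,0,0,0,1],[0,0,-1,0,0,0,1],[0,0,-15,0,0,0,1],[0,0,-50,0,0,0,1],[0,0,-100,0,0,0,1],[0,0,-150,0,0,0,1]]
  ]
}}

```text
t: 14.18
ee_pos: [0.442, -0.1401, 0.2256]
ee_rot: [[-0.816, -0.579, 0.002], [-0.579, 0.816, -0.002], [-0.001, -0.003, -1.0]]
contact_force: [0.4, -0.3, -0.1]
opening: 0.0857
```

Run:
```python
from h import *
go([.529,-.263,.22],.62)
im,m=snap('scene'); crop(im,230,160,480,360,3.,'pics/s10.png')
im,m=snap('wrist'); cv2.imwrite('pics/w10.png',im[:,:,::-1])
```

```text
t 14.18 pos [ 0.442  -0.1401  0.2256] ang -2.525 F [ 0.4 -0.3 -0.1] op 0.0857 q7 -2.24
  shift [   0.2 -150.6    6. ] rot [1.000e-03 4.000e-03 3.139e+00]
```

View pics/s10.png

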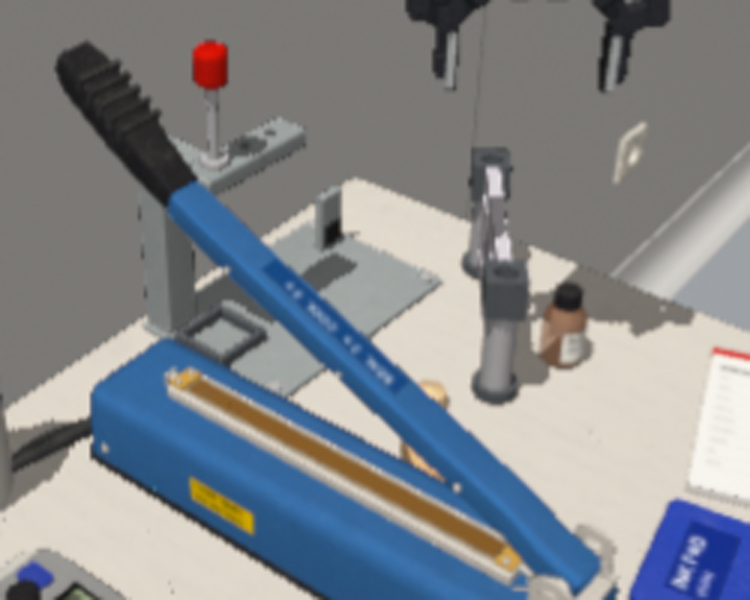

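View pics/w10.png

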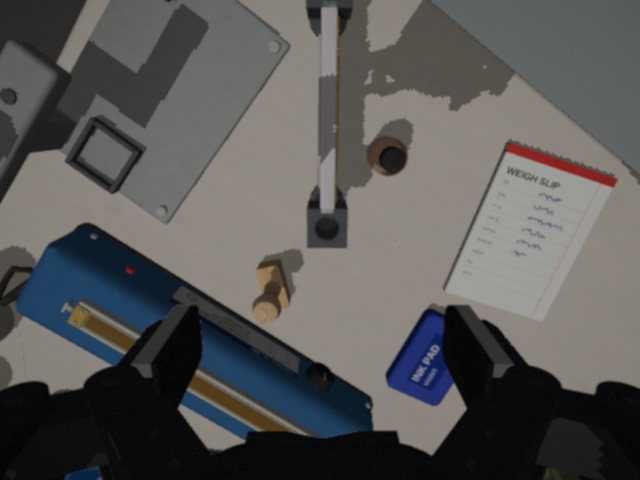

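>>> {"api": "apply_moves", "payload": {
  "rows": [
    [[0,-20,0,0,0,-0.18,1],[0,-50,0,0,0,-0.36,1],[0,-90,0,0,0,-0.54,1],[0,-130,0,0,0,-0.72,1],[0,-150,0,0,0,-0.9,1],[0,-151,0,0,0,-1.08,1],[0,-151,0,0,0,-1.26,1],[0,-151,0,0,0,-1.44,1],[0,-151,0,0,0,-1.62,1],[0,-151,0,0,0,-1.8,1]]
  ]
}}

```text
t: 15.52
ee_pos: [0.5328, -0.2642, 0.232]
ee_rot: [[0.753, -0.658, 0.012], [-0.658, -0.753, -0.006], [0.013, -0.003, -1.0]]
contact_force: [-0.5, -0.4, -0.2]
opening: 0.0853
```

Run:
```python
from h import *
go([.529,-.263,.22],.62)
```

```text
t 15.53 pos [ 0.5328 -0.2642  0.232 ] ang -0.719 F [-0.5 -0.4 -0.2] op 0.0853 q7 -0.4
  shift [-3.8  1.6 11.9] rot [ 0.006 -0.013 -1.339]
```

>>> {"api": "apply_moves", "payload": {
  "rows": [
    [[-4,2,4,0,0,-0.18,1],[-4,2,8,0,0,-0.36,1],[-4,2,12,0.006,-0.013,-0.54,1],[-4,2,12,0.006,-0.013,-0.72,1],[-4,2,12,0.006,-0.013,-0.9,1],[-4,2,12,0.006,-0.013,-1.08,1],[-4,2,12,0.006,-0.013,-1.26,1],[-4,2,12,0.006,-0.013,-1.34,1],[-4,2,12,0.006,-0.013,-1.34,1]]
  ]
}}

```text
t: 16.65
ee_pos: [0.5285, -0.2632, 0.2201]
ee_rot: [[0.814, 0.581, -0.0], [0.581, -0.814, -0.0], [-0.0, 0.0, -1.0]]
contact_force: [-0.2, 0.5, -0.0]
opening: 0.0853
```

Run:
```python
from h import *
go([.529,-.263,.074],.62)
im,m=snap('wrist'); cv2.imwrite('pics/w11.png',im[:,:,::-1]); crop(im,200,0,460,270,2.2,'pics/w11c.png')
```

```text
t 16.65 pos [ 0.5285 -0.2632  0.2201] ang 0.62 F [-0.2  0.5 -0. ] op 0.0853 q7 0.9
  shift [5.000e-01 1.000e-01 1.461e+02] rot [0. 0. 0.]
```

View pics/w11c.png

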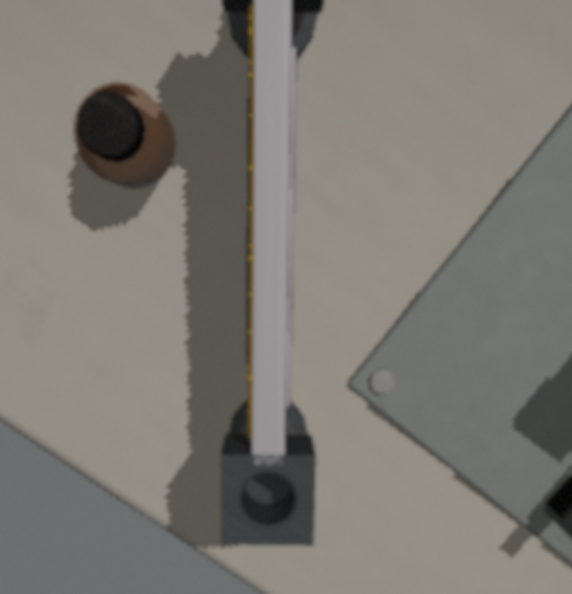

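Run:
```python
from h import *
m=camera_model('wrist')
f=lambda c:(200+c[0]/2.2,c[1]/2.2)
p=plane(m,f((268,499)),.104); print(p)
for a,b in [((252,455),(254,10)),((285,455),(293,10)),((220,545),(313,544)),((314,540),(314,455))]:
    A,B=plane(m,f(a),.104),plane(m,f(b),.104); d=B-A; print(np.arctan2(d[1],d[0])%(np.pi/2), np.linalg.norm(d))
go([p[0],p[1],.074],.62)
```

```text
[ 0.52795511 -0.26312903  0.104     ]
0.6100784344609851 0.11640690099784724
0.6076778632884166 0.11640811406965945
0.6312048947158438 0.028130441986742364
0.6343579572037368 0.02628252512094563
t 16.7 pos [ 0.5285 -0.2632  0.2201] ang 0.62 F [0.8 0.4 0.4] op 0.0854 q7 0.9
  shift [ -0.4  -0.4 146.1] rot [ 0.  0. -0.]
```

>>> {"api": "apply_moves", "payload": {
  "rows": [
    [[0,0,40,0,0,0,1],[0,0,90,0,0,0,1],[0,0,130,0,0,0,1],[0,0,146,0,0,0,1],[0,0,146,0,0,0,1],[0,0,146,0,0,0,0],[0,0,146,0,0,0,0],[0,0,146,0,0,0,0],[0,0,146,0,0,0,0],[0,0,146,0,0,0,0]]
  ]
}}

```text
t: 17.95
ee_pos: [0.5293, -0.2638, 0.0753]
ee_rot: [[0.814, 0.58, 0.002], [0.58, -0.814, -0.002], [0.0, 0.002, -1.0]]
contact_force: [-0.4, -0.4, 6.4]
opening: 0.0265
```

Run:
```python
from h import *
go([.529,-.263,.28],.62)
im,m=snap('wrist'); cv2.imwrite('pics/w12.png',im[:,:,::-1])
```

```text
t 17.95 pos [ 0.5293 -0.2638  0.0753] ang 0.619 F [-0.4 -0.4  6.4] op 0.0265 q7 0.83
  shift [   0.3   -0.3 -204.7] rot [ 0.002 -0.    -0.001]
```

View pics/w12.png

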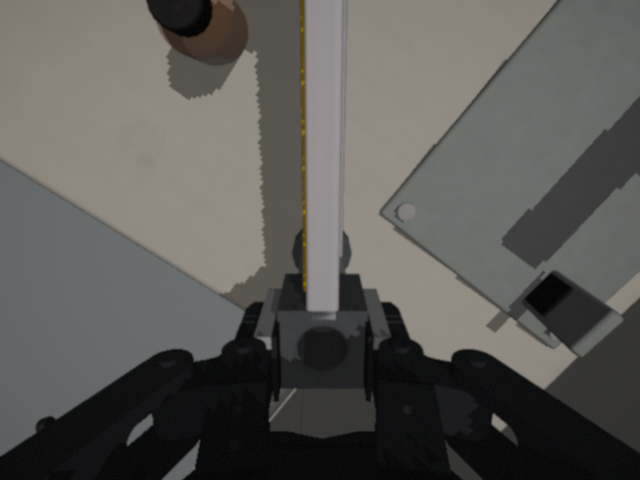

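>>> {"api": "apply_moves", "payload": {
  "rows": [
    [[0,0,-10,0,0,0,0],[0,0,-40,0,0,0,0],[0,0,-75,0,0,0,0],[0,0,-100,0,0,0,0],[3,-12,-100,0,0,0.1,0],[6,-30,-100,0,0,0.28,0],[10,-50,-100,0,0,0.46,0],[16,-63,-100,0,0,0.62,0],[16,-63,-100,0,0,0.66,0],[16,-63,-100,0,0,0.66,0]]
  ]
}}

```text
t: 19.25
ee_pos: [0.5053, -0.2027, 0.1751]
ee_rot: [[0.999, -0.04, 0.001], [-0.039, -0.999, -0.002], [0.001, 0.002, -1.0]]
contact_force: [0.3, 0.6, -1.7]
opening: 0.0265
```

Run:
```python
from h import *
go([.506,-.203,.101],-.043)
im,m=snap('wrist'); cv2.imwrite('pics/w13.png',im[:,:,::-1])
im,m=snap('scene'); crop(im,230,120,480,320,3.,'pics/s13.png')
```

```text
t 19.25 pos [ 0.5053 -0.2027  0.1751] ang -0.04 F [ 0.3  0.6 -1.7] op 0.0265 q7 0.2
  shift [ 0.7  0.1 74.1] rot [ 0.002 -0.001  0.003]
```

View pics/w13.png

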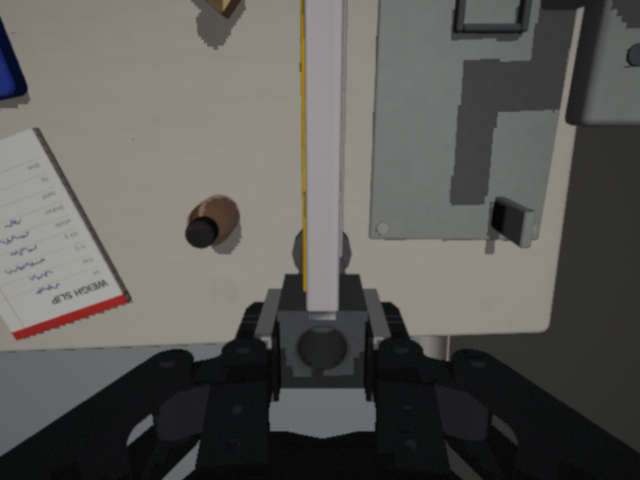

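View pics/s13.png

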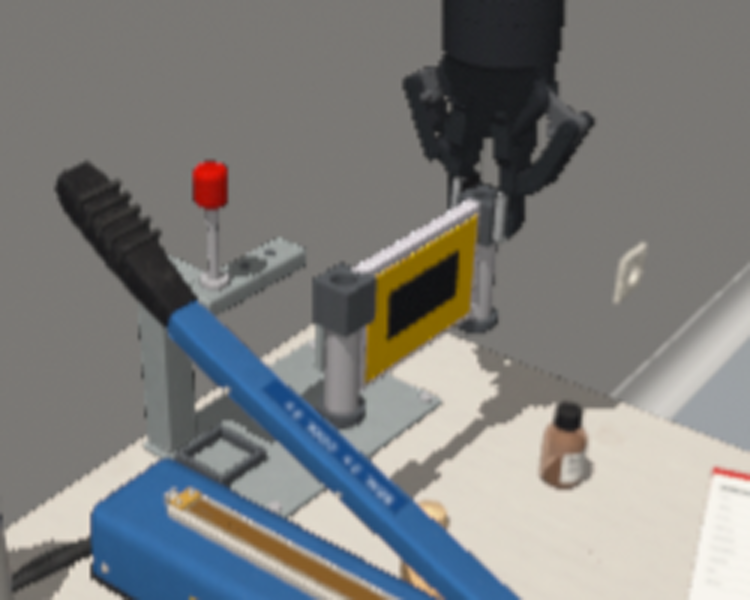

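Run:
```python
from h import *
im,m=snap('top'); cv2.imwrite('pics/t14.png',im[:,:,::-1]); crop(im,300,160,430,270,6,'pics/t14c.png')
sc=camera_model('scene')
f=lambda c:(230+c[0]/3,120+c[1]/3)
```

```text
(no output)
```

View pics/t14c.png

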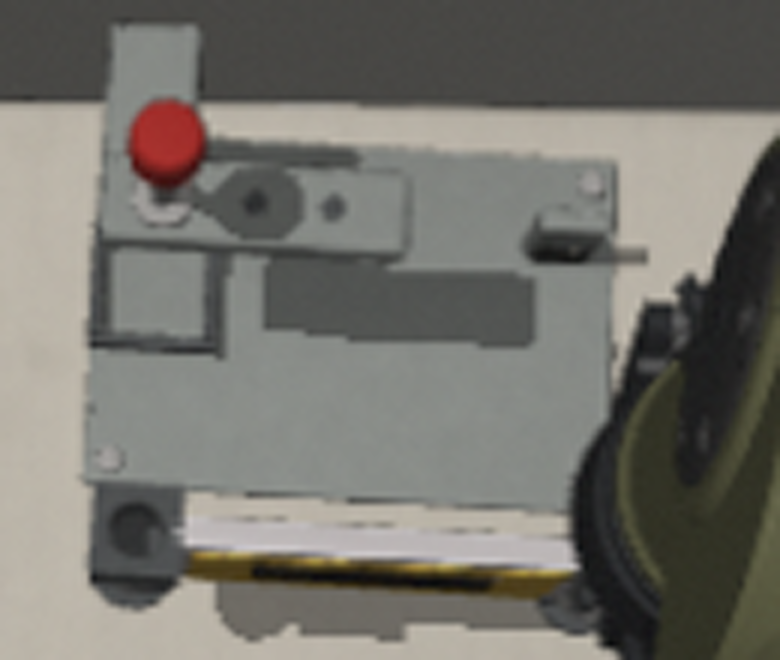

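Run:
```python
from h import *
m=camera_model('top')
f=lambda c:(300+c[0]/6,160+c[1]/6)
print('hole2',plane(m,f((135,527)),.2038), 'blk2 corners',[plane(m,f(c),.2038).round(4) for c in [(94,484),(184,490),(90,578),(178,583)]])
print('panel dir pts',[plane(m,f(c),.2).round(4) for c in [(186,515),(572,536),(186,553),(570,572)]])
for n,c in [('oFL',(90,348)),('oFR',(223,357)),('iFL',(108,335)),('iFR',(206,342)),('iL@hdr',(113,248)),('iR@hdr',(210,253)),('oR@hdr',(226,255))]:
    print(n,plane(m,f(c),.016).round(4))
O=np.array([.6195,-.1332]);a=-.043
R=np.array([[np.cos(a),-np.sin(a)],[np.sin(a),np.cos(a)]])
for v in [(-24,99),(-24,51),(-19,94),(-19,56)]: print(v,(O+R@np.array(v)/1000).round(4))
S=camera_model('scene'); print('hole2 tri',tri([(m,f((135,527))),(S,(230+344/3,120+279/3))]))
```

```text
hole2 [ 0.51078349 -0.05082285  0.2038    ] blk2 corners [array([ 0.5236, -0.0383,  0.2038]), array([ 0.5222, -0.0654,  0.2038]), array([ 0.4952, -0.0375,  0.2038]), array([ 0.4941, -0.0639,  0.2038])]
panel dir pts [array([ 0.5151, -0.0662,  0.2   ]), array([ 0.5102, -0.1829,  0.2   ]), array([ 0.5035, -0.0663,  0.2   ]), array([ 0.4993, -0.1822,  0.2   ])]
oFL [ 0.598  -0.0352  0.016 ]
oFR [ 0.5953 -0.0844  0.016 ]
iFL [ 0.603  -0.0418  0.016 ]
iFR [ 0.6008 -0.0781  0.016 ]
iL@hdr [ 0.6359 -0.0432  0.016 ]
iR@hdr [ 0.6345 -0.0793  0.016 ]
oR@hdr [ 0.6338 -0.0852  0.016 ]
(-24, 99) [ 0.5998 -0.0333]
(-24, 51) [ 0.5977 -0.0812]
(-19, 94) [ 0.6046 -0.0385]
(-19, 56) [ 0.6029 -0.0764]
hole2 tri (array([ 0.51088971, -0.05070449,  0.20441281]), [0.0002064822798078159, 0.00020648227980781284])
```

>>> {"api": "apply_moves", "payload": {
  "rows": [
    [[0.5,4.5,20,0,0,0.005,0],[0.5,4.5,50,0,0,0.005,0],[0.5,4.5,70,0,0,0.005,0],[0.5,4.5,74,0,0,0.005,0],[0.5,4.5,74,0,0,0.005,0]]
  ]
}}

```text
t: 20.02
ee_pos: [0.5061, -0.2078, 0.1011]
ee_rot: [[0.999, -0.045, 0.002], [-0.045, -0.999, -0.001], [0.002, 0.001, -1.0]]
contact_force: [-0.5, -0.5, -1.8]
opening: 0.0265
```

Run:
```python
from h import *
go([.6156,-.2119,.101],-.045)
```

```text
t 20.02 pos [ 0.5061 -0.2078  0.1011] ang -0.045 F [-0.5 -0.5 -1.8] op 0.0265 q7 0.16
  shift [109.6  -0.8   0.2] rot [ 0.001 -0.002 -0.   ]
```

>>> {"api": "apply_moves", "payload": {
  "rows": [
    [[15,0,0,0,0,0,0],[40,0,0,0,0,0,0],[70,0,0,0,0,0,0],[95,0,0,0,0,0,0],[108,-0.5,0,0,0,0,0],[109,-0.5,0,0,0,0,0],[109,-0.5,0,0,0,0,0]]
  ]
}}

```text
t: 20.9
ee_pos: [0.6144, -0.2123, 0.1012]
ee_rot: [[0.999, -0.045, 0.001], [-0.045, -0.999, -0.001], [0.001, 0.001, -1.0]]
contact_force: [0.1, -0.3, -2.1]
opening: 0.0266
```

Run:
```python
from h import *
go([.6156,-.2119,.0813],-.045)
im,m=snap('wrist'); cv2.imwrite('pics/w15.png',im[:,:,::-1])
im,m=snap('scene'); crop(im,240,170,390,300,5,'pics/s15.png')
im,m=snap('top'); crop(im,300,160,430,260,6,'pics/t15.png')
```

```text
t 20.9 pos [ 0.6144 -0.2123  0.1012] ang -0.045 F [ 0.1 -0.3 -2.1] op 0.0266 q7 0.04
  shift [ 1.1 -0.5 19.9] rot [ 0.001 -0.001 -0.   ]
```

View pics/s15.png

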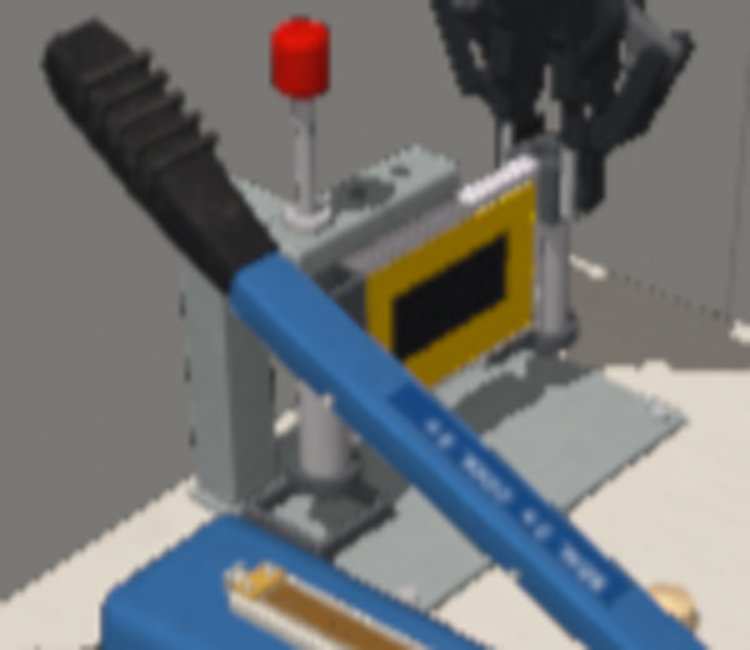

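View pics/t15.png

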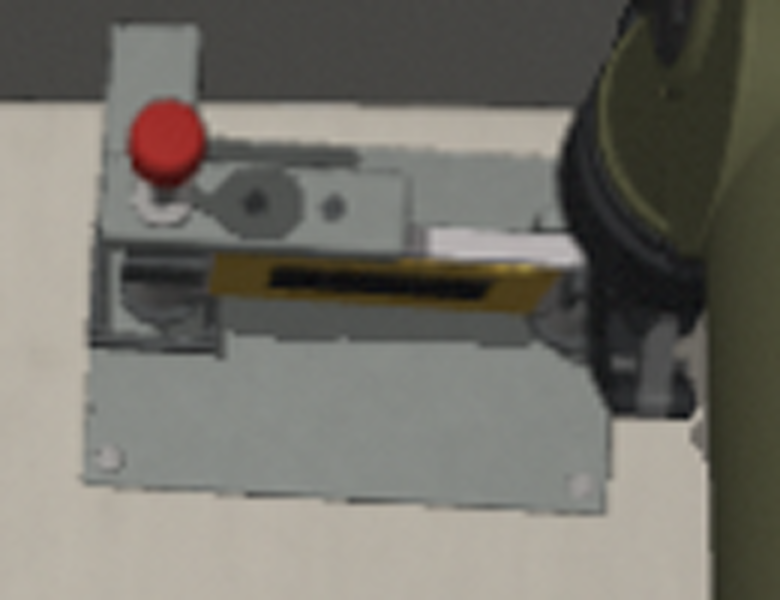

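View pics/w15.png

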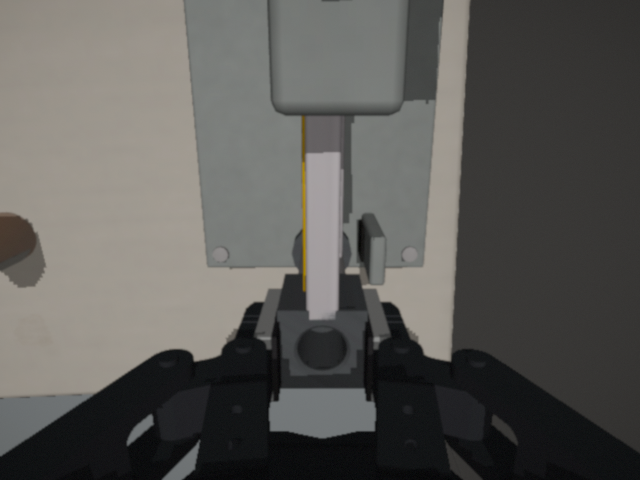

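Run:
```python
from h import *
im,m=snap('top'); 
g=np.clip(im[190:225,308:345].astype(float)*2.2,0,255).astype(np.uint8)
cv2.imwrite('pics/t16.png',cv2.resize(g,None,fx=16,fy=16,interpolation=cv2.INTER_CUBIC)[:,:,::-1])
print(proj(m,[.622,-.060,.026]),proj(m,[.622,-.076,.026]),proj(m,[.622,-.044,.026]),proj(m,[.606,-.06,.026]))
im,m=snap('scene'); g=np.clip(im[255:290,285:325].astype(float)*1.6,0,255).astype(np.uint8)
cv2.imwrite('pics/s16.png',cv2.resize(g,None,fx=16,fy=16,interpolation=cv2.INTER_CUBIC)[:,:,::-1])
```

```text
[326.38744418 206.64776981] [333.63778903 206.74416087] [319.13751879 206.55316786] [326.30966839 213.78131598]
```

View pics/t16.png

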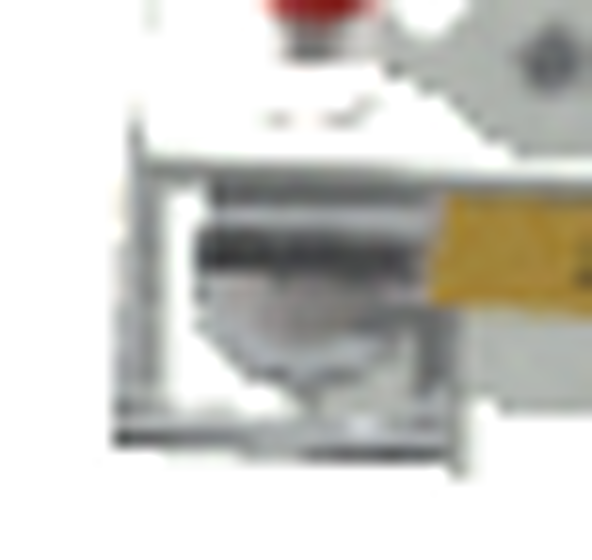

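View pics/s16.png

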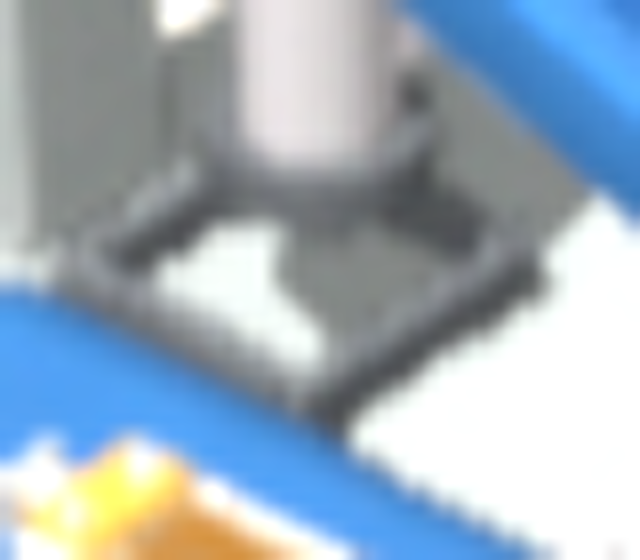

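>>> {"api": "apply_moves", "payload": {
  "rows": [
    [[1.5,-0.5,3,0,0,0,0],[1.5,-0.5,7,0,0,0,0],[1.5,-0.5,10,0,0,0,0],[1.5,-0.5,12,0,0,0,0],[1.5,-0.5,14,0,0,0,0]]
  ]
}}

```text
t: 21.78
ee_pos: [0.616, -0.2121, 0.0872]
ee_rot: [[0.999, -0.046, 0.001], [-0.046, -0.999, -0.002], [0.001, 0.001, -1.0]]
contact_force: [-0.2, -0.1, -1.6]
opening: 0.0265
```

Run:
```python
from h import *
go([.6156,-.2119,.0813],-.045)
print(arm.read_state()['torque'].round(2))
im,m=snap('scene'); g=np.clip(im[245:290,280:325].astype(float)*1.6,0,255).astype(np.uint8)
cv2.imwrite('pics/s17.png',cv2.resize(g,None,fx=13,fy=13,interpolation=cv2.INTER_CUBIC)[:,:,::-1])
```

```text
t 21.77 pos [ 0.616  -0.2121  0.0872] ang -0.046 F [-0.2 -0.1 -1.6] op 0.0265 q7 0.03
  shift [-0.5 -0.2  5.9] rot [ 0.001 -0.001 -0.001]
[-0.15  0.02 -0.07]
```

View pics/s17.png

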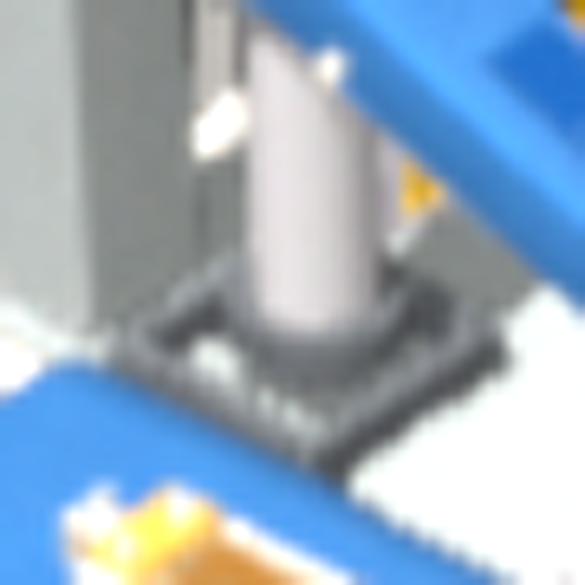

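>>> {"api": "apply_moves", "payload": {
  "rows": [
    [[0,0,2,0,0,0,0],[0,0,4,0,0,0,0],[0,0,6,0,0,0,0],[0,0,6.5,0,0,0,0]]
  ]
}}

```text
t: 22.32
ee_pos: [0.616, -0.2121, 0.0813]
ee_rot: [[0.999, -0.046, 0.001], [-0.046, -0.999, -0.002], [0.001, 0.002, -1.0]]
contact_force: [-2.6, 1.2, 5.8]
opening: 0.0263
```

>>> {"api": "apply_moves", "payload": {
  "rows": [
    [[0.5,0,-0.5,0,0,0,0],[1,0,-0.5,0,0,0,0],[1.5,0,-0.5,0,0,0,0],[2,0,-0.5,0,0,0,0]]
  ]
}}

```text
t: 22.82
ee_pos: [0.6179, -0.2121, 0.0816]
ee_rot: [[0.999, -0.046, 0.001], [-0.046, -0.999, -0.001], [0.001, 0.001, -1.0]]
contact_force: [-1.0, 0.5, -1.5]
opening: 0.0264
```

Run:
```python
from h import *
im,m=snap('wrist'); 
g=np.clip(im[170:320,250:430].astype(float)*1.6,0,255).astype(np.uint8)
cv2.imwrite('pics/w18.png',cv2.resize(g,None,fx=4.4,fy=4.0,interpolation=cv2.INTER_CUBIC)[:,:,::-1])
```

```text
(no output)
```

View pics/w18.png

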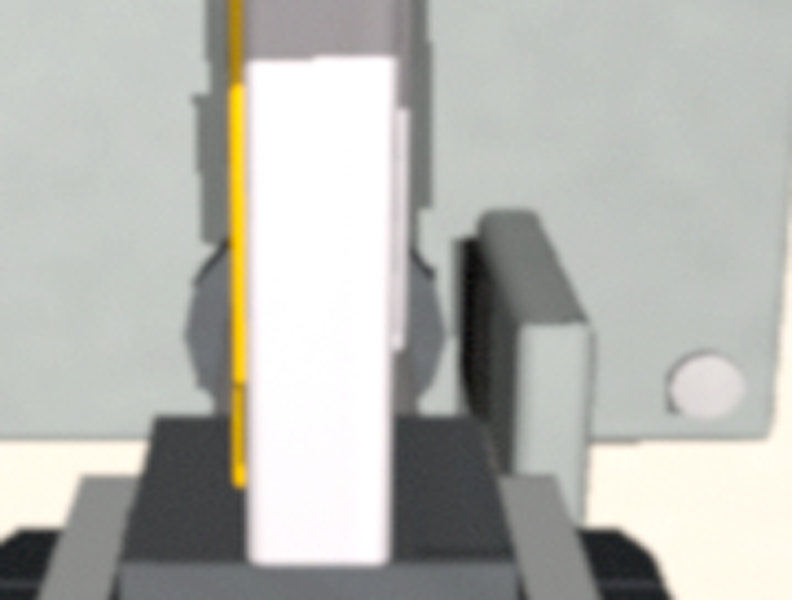

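>>> {"api": "apply_moves", "payload": {
  "rows": [
    [[0.7,0,0,0,0,-0.004,0],[1.2,0,0,0,0,-0.008,0],[1.7,0,0,0,0,-0.011,0],[2.2,0,0,0,0,-0.014,0]]
  ]
}}

```text
t: 23.38
ee_pos: [0.62, -0.2123, 0.0816]
ee_rot: [[1.0, -0.032, 0.0], [-0.032, -1.0, -0.002], [0.0, 0.002, -1.0]]
contact_force: [-1.0, 0.0, -1.2]
opening: 0.0266
```

>>> {"api": "apply_moves", "payload": {
  "rows": [
    [[0.5,0,0,0,0,-0.002,0],[1.0,0,0,0,0,-0.004,0],[1.5,0,0,0,0,-0.006,0]]
  ]
}}

```text
t: 23.75
ee_pos: [0.6204, -0.2125, 0.0814]
ee_rot: [[1.0, -0.026, -0.002], [-0.026, -1.0, -0.001], [-0.002, 0.002, -1.0]]
contact_force: [-5.0, 0.2, 1.4]
opening: 0.0268
```

Run:
```python
from h import *
go([.6156,-.2119,.0813],-.045)
im,m=snap('wrist'); 
g=np.clip(im[170:320,250:430].astype(float)*1.6,0,255).astype(np.uint8)
cv2.imwrite('pics/w19.png',cv2.resize(g,None,fx=4.4,fy=4.0,interpolation=cv2.INTER_CUBIC)[:,:,::-1])
```

```text
t 23.75 pos [ 0.6204 -0.2125  0.0814] ang -0.026 F [-5.   0.2  1.4] op 0.0268 q7 0.05
  shift [-4.8 -0.4  0.1] rot [0.002 0.002 0.019]
```

View pics/w19.png

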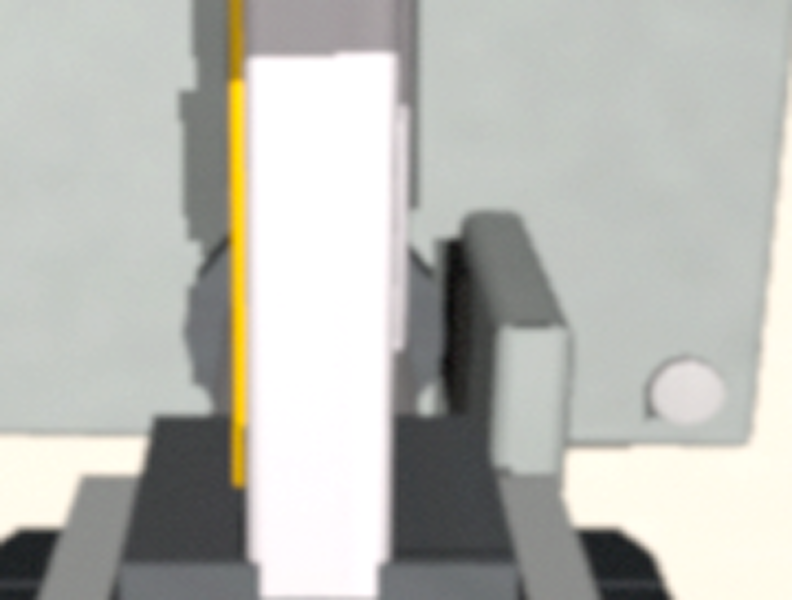

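>>> {"api": "apply_moves", "payload": {
  "rows": [
    [[0,0,0.7,0,0,0,0],[0,0,0.7,0,0,0,0.35],[0,0,0,0,0,0,0.8],[0,0,0,0,0,0,1],[0,0,0,0,0,0,1],[0,0,-15,0,0,0,1],[0,0,-50,0,0,0,1],[0,0,-100,0,0,0,1],[0,0,-150,0,0,0,1]]
  ]
}}

```text
t: 24.92
ee_pos: [0.6208, -0.2121, 0.2341]
ee_rot: [[1.0, -0.025, -0.001], [-0.026, -1.0, -0.002], [-0.001, 0.002, -1.0]]
contact_force: [1.0, 0.3, -0.0]
opening: 0.0855
```

Run:
```python
from h import *
go([.6235,-.06,.31],-.043)
im,m=snap('wrist'); cv2.imwrite('pics/w20.png',im[:,:,::-1])
im,m=snap('scene'); crop(im,240,150,390,300,4,'pics/s20.png')
im,m=snap('top'); crop(im,300,160,430,260,6,'pics/t20.png')
```

```text
t 24.93 pos [ 0.6208 -0.2121  0.2341] ang -0.026 F [ 1.   0.3 -0. ] op 0.0855 q7 0.1
  shift [  -1.3 -152.   -76.2] rot [0.002 0.001 0.017]
```

View pics/w20.png

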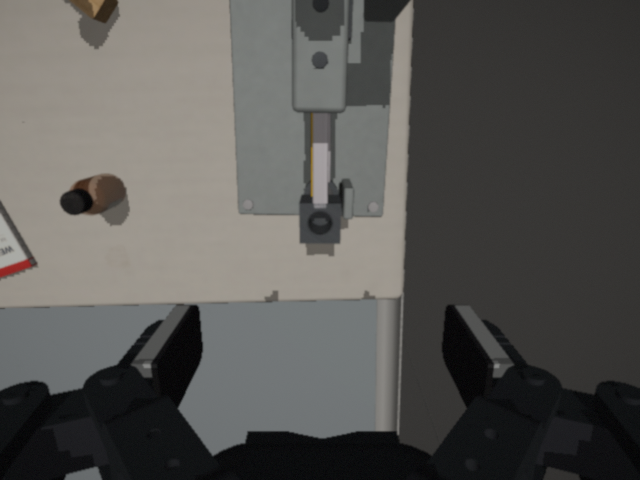

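View pics/s20.png

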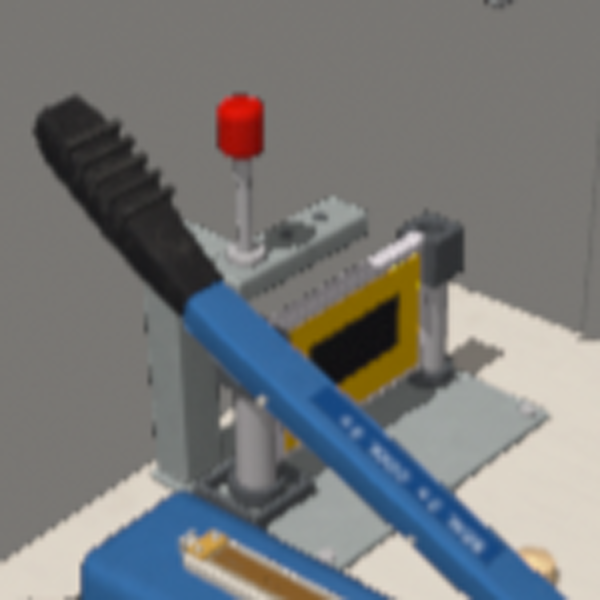

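View pics/t20.png

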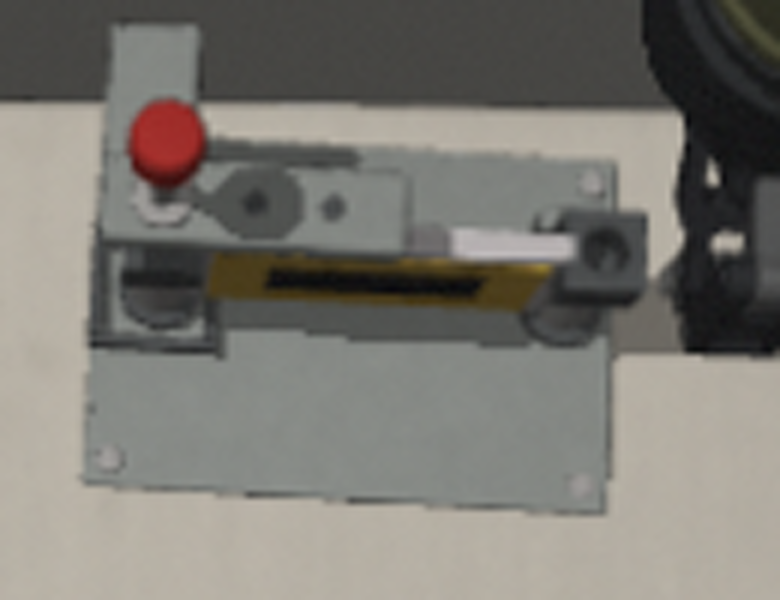

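>>> {"api": "apply_moves", "payload": {
  "rows": [
    [[0,0,-40,0,0,-0.18,0],[0,0,-76,0,0,-0.36,0],[0,-20,-76,0,0,-0.54,0],[-1,-50,-76,0,0,-0.72,0],[-1,-90,-76,0,0,-0.9,0],[-1,-130,-76,0,0,-1.08,0],[-1,-152,-76,0,0,-1.26,0],[-1,-152,-76,0,0,-1.44,0],[-1,-152,-76,0,0,-1.55,0],[-1,-152,-76,0,0,-1.55,0]]
  ]
}}

```text
t: 26.32
ee_pos: [0.6251, -0.06, 0.3114]
ee_rot: [[0.047, 0.999, 0.005], [0.999, -0.047, -0.004], [-0.004, 0.005, -1.0]]
contact_force: [0.2, 0.1, -0.9]
opening: 0.0
```

Run:
```python
from h import *
go([.6235,-.0597,.245],1.528)
im,m=snap('wrist'); cv2.imwrite('pics/w21.png',im[:,:,::-1])
```

```text
t 26.32 pos [ 0.6251 -0.06    0.3114] ang 1.523 F [ 0.2  0.1 -0.9] op 0.0 q7 1.36
  shift [ 0.4 -2.  66.4] rot [ 0.005  0.004 -0.005]
```

View pics/w21.png

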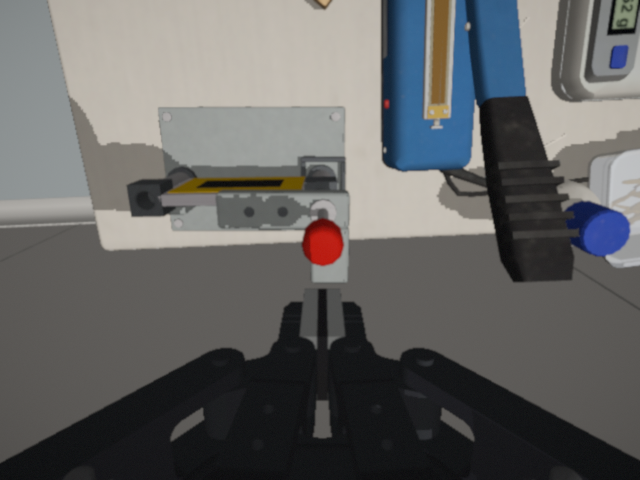

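>>> {"api": "apply_moves", "payload": {
  "rows": [
    [[0,-2,40,0.005,0.004,-0.005,0],[0,-2,62,0.005,0.004,-0.005,0],[0,-2,75,0.005,0.004,-0.005,0],[0,-2,85,0.005,0.004,-0.005,0],[0,-2,95,0.005,0.004,-0.005,0],[0,-2,105,0.005,0.004,-0.005,0],[0,-2,112,0.005,0.004,-0.005,0],[0,-2,115,0.005,0.004,-0.005,0],[0,-2,116,0.005,0.004,-0.005,0]]
  ]
}}

```text
t: 27.5
ee_pos: [0.6238, -0.0604, 0.1953]
ee_rot: [[0.043, 0.999, -0.0], [0.999, -0.043, 0.0], [0.0, -0.0, -1.0]]
contact_force: [-0.6, -0.2, -0.4]
opening: -0.0004
```

>>> {"api": "apply_moves", "payload": {
  "rows": [
    [[0,0,1,0,0,0,0],[0,0,2,0,0,0,0],[0,0,2,0,0,0,0]]
  ]
}}

```text
t: 27.88
ee_pos: [0.624, -0.0604, 0.1951]
ee_rot: [[0.044, 0.999, 0.001], [0.999, -0.044, -0.001], [-0.001, 0.001, -1.0]]
contact_force: [-2.7, -0.6, 7.2]
opening: -0.0001
```

>>> {"api": "apply_moves", "payload": {
  "rows": [
    [[0,0,3,0,0,0,0],[0,0,3,0,0,0,0],[0,0,-10,0,0,0,0],[0,0,-50,0,0,0,0],[0,0,-100,0,0,0,0],[0,0,-110,0,0,0,0]]
  ]
}}

```text
t: 28.62
ee_pos: [0.6256, -0.0595, 0.3094]
ee_rot: [[0.043, 0.999, 0.007], [0.999, -0.043, -0.001], [-0.0, 0.007, -1.0]]
contact_force: [0.4, 0.7, -0.8]
opening: 0.0002
```

Run:
```python
from h import *
go([.5,-.25,.32],1.528)
obs=[]
for n in ('scene','top'):
    im,m=snap(n)
    h=cv2.cvtColor(im,cv2.COLOR_RGB2HSV)
    r=((h[:,:,0]<8)|(h[:,:,0]>172))&(h[:,:,1]>180)&(h[:,:,2]>80)
    nn,l,st,c=cv2.connectedComponentsWithStats(r.astype(np.uint8))
    for i in range(1,nn):
        if st[i,4]>20: print(n,st[i],c[i])
    if n=='scene': crop(im,240,150,440,300,4,'pics/s22.png')
    else: cv2.imwrite('pics/t22.png',im[:,:,::-1])
im,m=snap('wrist'); cv2.imwrite('pics/w22.png',im[:,:,::-1])
```

```text
t 28.62 pos [ 0.6256 -0.0595  0.3094] ang 1.527 F [ 0.4  0.7 -0.8] op 0.0002 q7 1.36
  shift [-195.7 -117.2  -11.4] rot [ 0.007  0.    -0.001]
scene [296 196  10  14 134] [300.55970149 202.41044776]
```

View pics/s22.png

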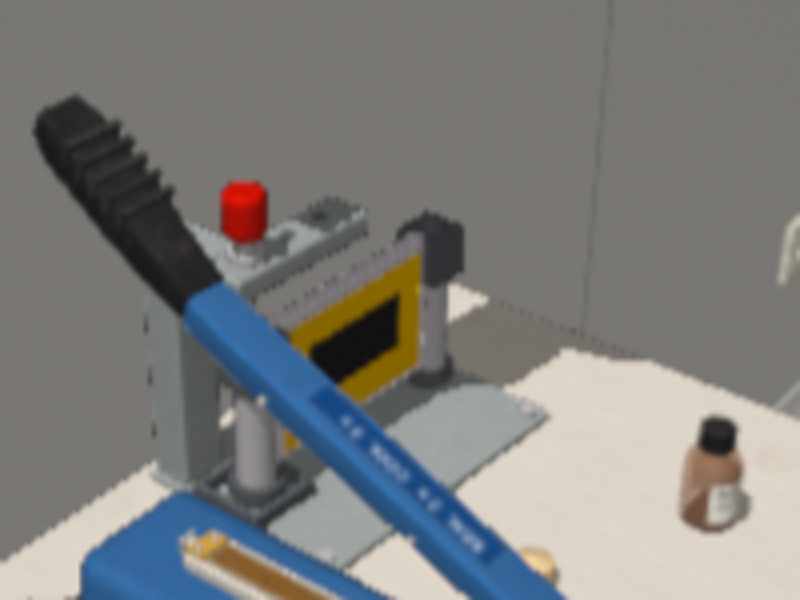

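View pics/w22.png

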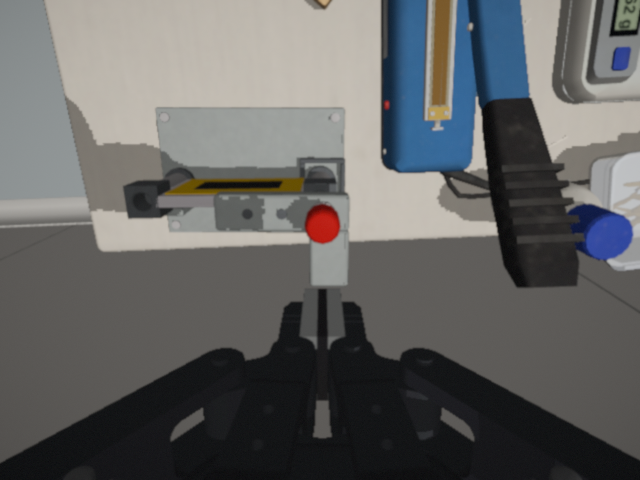

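>>> {"api": "apply_moves", "payload": {
  "rows": [
    [[-40,-10,0,0,0,0,0],[-90,-30,0,0,0,0,0],[-140,-50,0,0,0,0,0],[-160,-60,30,0,0,0,0],[-160,-60,60,0,0,0,0],[-160,-60,60,0,0,0,0]]
  ]
}}

```text
t: 29.52
ee_pos: [0.5545, -0.2177, 0.2411]
ee_rot: [[0.044, 0.999, -0.006], [0.999, -0.044, 0.002], [0.002, -0.006, -1.0]]
contact_force: [0.3, 0.0, 0.6]
opening: 0.0001
```

Run:
```python
from h import *
go([.5,-.25,.32],1.528)
im,m=snap('wrist'); cv2.imwrite('pics/w23.png',im[:,:,::-1])
im,m=snap('top'); crop(im,200,150,440,330,3.3,'pics/t23.png')
```

```text
t 29.52 pos [ 0.5545 -0.2177  0.2411] ang 1.526 F [0.3 0.  0.6] op 0.0001 q7 1.66
  shift [-34.6 -53.5 -78.7] rot [-0.006 -0.002 -0.002]
```

View pics/w23.png

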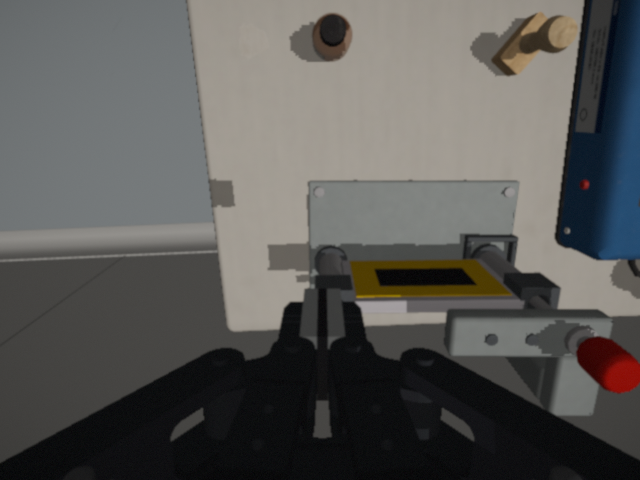

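View pics/t23.png

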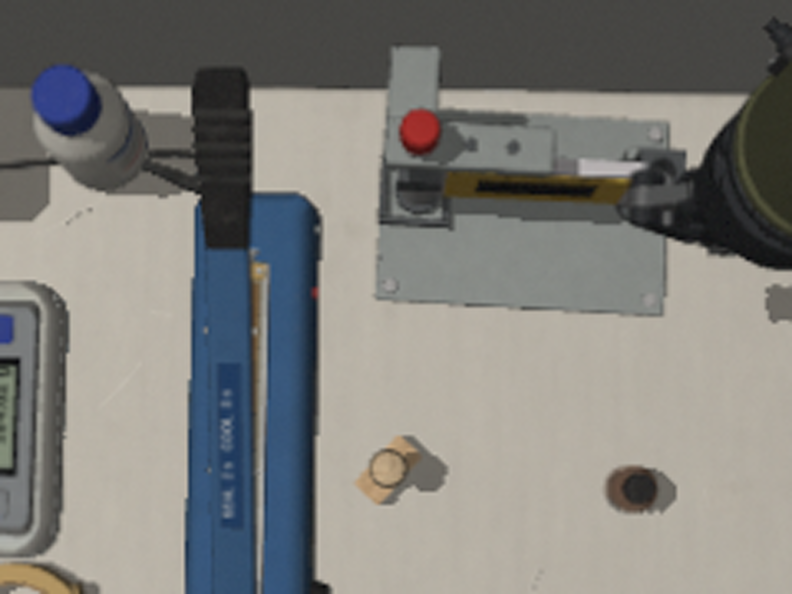

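>>> {"api": "apply_moves", "payload": {
  "rows": [
    [[0,0,-50,0,0,0,0],[-40,-30,-80,0,0,0,0],[-90,-60,-80,0,0,0,0],[-140,-80,-80,0,0,0,0],[-180,-80,-80,0,0,0,0],[-180,-80,-80,0,0,0,0]]
  ]
}}

```text
t: 30.38
ee_pos: [0.4682, -0.3975, 0.325]
ee_rot: [[0.048, 0.999, 0.001], [0.999, -0.048, -0.0], [-0.0, 0.001, -1.0]]
contact_force: [0.2, -0.2, 0.1]
opening: 0.0001
```

Run:
```python
from h import *
go([.5,-.25,.32],1.528)
im,m=snap('top'); crop(im,300,160,430,260,6,'pics/t24.png'); cv2.imwrite('pics/t24f.png',im[:,:,::-1])
```

```text
t 30.38 pos [ 0.4682 -0.3975  0.325 ] ang 1.522 F [ 0.2 -0.2  0.1] op 0.0001 q7 2.01
  shift [148.8  24.6   5. ] rot [ 0.001  0.    -0.006]
```

View pics/t24.png

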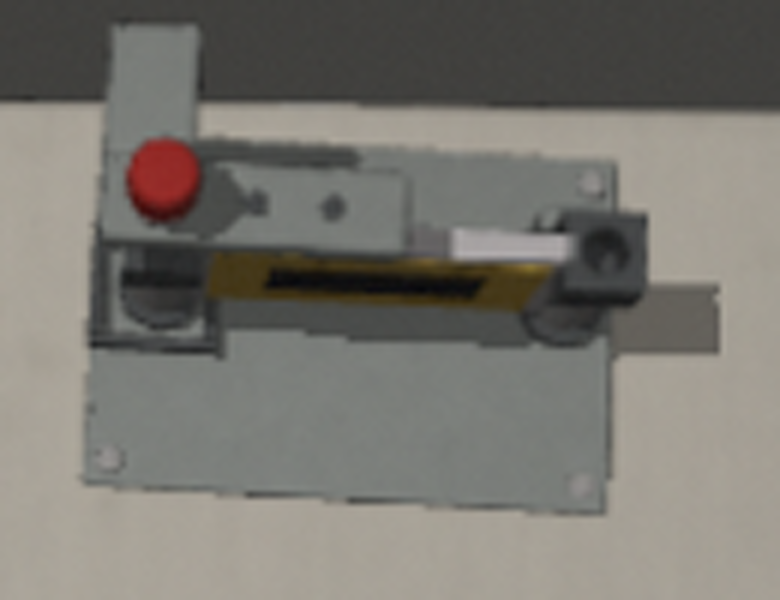

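Run:
```python
from h import *
T=camera_model('top')
print(plane(T,(300+606/6,160+249/6),.11))
from cell import hand_in
print(hand_in())
```

```text
[ 0.6180736  -0.21028882  0.11      ]
the job is handed in; nothing more can be done
None
```

The door is hung the other way round on the same hinge, yellow face to the front, shut against the stop and with the pin pushed home. I handed the job in at about 30.4 s.

**What I did:** I pulled the pin up until it stayed up, then gripped the free end (block_2), lifted 20 mm and drew the door out. I raised it clear, turned it about 125° and stood it on the bench. I regripped it at block_1 and finished the turn. Then I moved it in under the header, lowered it into the cup and pressed it back to the stop. Last, I pushed the pin down with shut fingers.

**What the last checks showed:**
- **Pin home:** the fingers met a firm stop at 0.195 m, which is the knob's top when home. The knob's position in the scene picture matches the start to within 0.1 px, and the wrist picture shows the pin going into the block.
- **Door seated and shut:** when I lowered it, it met the floor at the expected height with about 6 N. When I pressed it back, it met the stop with about 5 N. The top picture looks the same before and after the pin was pushed.
- **Bystanders:** the vial, stamp and bottle are all standing in the last pictures that show them. I did not re-measure their positions.

**Disagreements:** estimates of the hinge's x position differed by about 3 mm between the top and wrist cameras. The last top-view fix put block_1 at x = 0.618, against 0.620 from the arm. Both gaps are about what the 2 mm calibration allows, and the fit and contact forces were as expected.

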